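# Turn a specimen mount face up and close it in its display case

## Robot

A 6-joint arm with a two-finger parallel gripper is mounted at the origin on a cart in front of the work surface, level with it; the furniture and walls round the work are solid. World frame = base frame: x ahead of the robot, y to its left, z up, the work surface at z = 0. Lengths are in m, angles in degrees, forces in N, time in s.
With the tool pointing down it reaches from about 0.275 to 0.875 m from the base axis. Payload 12.5 kg.
Tool frame: the origin (TCP) lies at the very end of the fingers, on their centre line; the grasp point (between the pads) lies arm.hold_point_z behind it (arm.hold_point_z is the distance from the TCP to the grasp point, in m); z points along the fingers, y is the line along which they close (so a half turn about z gives the same grasp; the last joint's range is limited). The gripper opens to 85 mm and grips with 20 to 120 N. Pads are 22 mm wide; open, the fingers measure 114 mm over their backs; the gripper's body (76 mm by 85 mm) begins 54 mm behind the grasp point. The pads swing forward as they close: fully open they stand 13 mm farther back than shut.
Start: joints at [-71.998, 20.094, 94.641, -0, 65.266, -4.847], TCP at [0.214, -0.507, 0.231] pointing down, gripper open.
Joint ranges: [-157.81, 157.81], [-45, 120.19], [0.68, 151.7], [-89.99, 269.99], [4.06, 180], [-164.3, 164.3]. Speed limits (degrees/s): [127.2, 127.2, 159.86, 180, 180, 180].

## Interface

Orientations are given as a 3x3 rotation matrix whose columns are the frame's x, y, z axes.
In Python, from plant import sense, cams, order, arm gives the robot as it stands.
- The arm moves only by the tool arm_command, never from a script. Its argument "increments" is a list of rows, each an object of numbers: "dx", "dy", "dz": the shift along the tool's x, y, z scaled (see below); "wx", "wy", "wz": the turn, a rotation vector about the tool's x, y, z scaled (see below). A call has 1 to 10 rows; each row shifts and turns the commanded pose from where the row before left it, along the tool's axes as they then stand; what a row does not reach is not made up. The controller multiplies each number of a shift by 6 cm and each number of a turn by pi/2 rad. A row lasts 1/8 s, in which the tool goes at most 62.5 mm and 10.7 degrees, less where a joint would pass 70% of its speed; a pose out of reach is approached as far as the arm can. A call with a number of a shift or a turn outside -1 to 1 is refused whole. A call with a gripper value outside its range is refused whole. "gripper" is the finger opening in mm, from 0 to 85.4, set as the call begins (left out, the last holds). The fingers move at their own pace and stop on an object; "force" is the grip in N (left out, the last holds). Time passes only in rows, so rows that do not move let the fingers close. It gives the time, the measured TCP pose, the force, the opening and the grip force at its end, in the units of the state.
- sense(): the state, without advancing time (a new reading comes with each control period).
- cams.grab_frame(name): name is "scene" or "side" or "wrist"; returns the picture (420x560x3 uint8, blue, green, red); there is no depth.
- cams.camera_model(name): a dict with "intrinsics" (3x3 intrinsics, pixels), "view" (4x4, takes a point from world to camera coordinates). Camera axes: x right, y down, z forward; pixel columns grow to the right and rows downward; lengths in m; the calibration is good to about 2 mm. The wrist camera is an equidistant fisheye: a pixel r from the principal point sees the ray r / f radians off the axis. A picture is of the moment at which its call begins: read the wrist's pose just before it. camera_model takes no time and is no camera call; for the wrist camera it gives the pose at the moment of the call.
- order.finish_job(): hands the job in; it is judged then, once.
The state is a dict: "time_s": time; "qpos": joint angles; "dq": joint speeds; "effort": joint torques, N m; "tool_pos": TCP position; "tcp_rot": TCP orientation; "force": force on the tool from outside, world axes, zero at the start; "ft_torque": the same for the moment, N m; "gripper_width": finger opening in m; "finger_force": force on a finger pad.
Only numpy, scipy, OpenCV 4.12 (cv2) and the standard library are available. Lean on these libraries where they do the work, as an engineer would, in place of code of your own. Each camera call takes 0.05 s, during which the arm holds its last target. There are 200 camera calls.

## Task

One of the two wooden specimen mounts lies face down, with its plain back up. Turn it over, lay it face up and flat in the nest between the four corner cleats of the open display case, without dropping it, and only then shut the case's lid fully. Leave the other mount and the other things on the worktop where they are.

Things in the scene. Friction and masses are not known exactly. Their poses are not given: they have to be found in the camera images.
- mount: The mount to turn over: flat wooden block 72 (x) x 46 (y) x 18 (z) mm, 50 to 100 g, lying on its picture face at the start. The picture face (framed, with a small spiral fossil on white card) looks along -z; the plain back with two small screws looks along +z. Origin: centre of the picture face. It can stand by itself on any edge.
- mount_mid (a point): Middle of that block (9 mm from either face), axes as the mount's.
- mount_b: Second mount of the same shape and size, already face up; leave it. Origin: centre of its back on the worktop, x along its 72 mm, z up out of its picture face.
- case: Open display case, fixed to the worktop: shallow plastic box 128 (x) x 150 (y) x 24 (z) mm, walls and floor 4 mm. Origin: centre of its underside. Its lid is hinged on its +x rim, away from the robot.
- nest (a point): Centre of the nest on the case's inner floor, 4 mm above the worktop and 8 mm to the -x side of the case's middle; axes as the case's. Four L-shaped corner cleats 5 mm high hold a mount with its 72 mm along the case's y axis, with 3 mm of play on each side. The middles of the sides are free for fingers (48 mm on the long sides).
- case_lid (a joint): Lid angle in rad: 0 shut, about 1.57 upright, up to 1.9 leaning back. The hinge is stiff and stays where it is left. The lid is a clear plate 6 mm thick, 128 mm deep and 150 mm wide.
- case_lid_hinge (a point): Middle of the lid's hinge line, on the case's +x rim; the line runs along the case's y axis.
- case_lid_handle (a point): Top of the small black knob in the middle of the lid's outer face, 98 mm from the hinge line and standing 35 mm proud of the face.
- beaker: Empty glass beaker, 61 mm across at most, 68 mm high; origin: centre of its underside. Bystander.
- full_jar: Closed specimen jar with a lid, 51 mm across, 59 mm high; origin: centre of its underside. Bystander.
- spool: Thread spool 27 mm across, 32 mm high, its axis 15 mm along +y from the origin. Bystander.
- forceps: Forceps 18 (x) x 127 (y) x 10 mm lying flat; origin: centre of its underside. Bystander.
- tape: Roll of tape lying flat, 109 mm across, 24 mm high; origin: centre of its underside. Bystander.
- marker: Marker pen 18 (x) x 120 (y) x 18 mm lying; origin: centre of its underside. Bystander.
Things that resemble listed ones, but are neither listed nor needed, are in the scene too. What is shaped like the mount but black or purple is not meant.

How it is judged:
By the outcome, as a careful person would: the job done as asked, in the order asked, and still so for the second after the job is handed in, with the robot touching nothing.
It also fails if it takes over 72 s, if anything falls off the work surface, if the arm or the gripper's body presses on something with over 40 N, if the wrist force passes 120 N, or if a joint passes its speed limit or range.

## Working session

There is one attempt and no reset: what is moved stays moved. The work goes in short steps, Python scripts to look and compute and a tool call to move; the robot and the scene stay as the last step left them, time stands still between calls to the robot, and variables do not carry over. Pictures are saved under pics/ and viewed, at most 10 in all, crops included, and the job is handed in when it is done.

Besides the shell and the picture viewer there is one more tool, called by a JSON object that holds its "name" and its "arguments", one argument or row to a line. arm_command: Moves the arm, as the interface text tells. Shifts and turns lie within -1 to 1; 1 stands for 6 cm of shift or pi/2 rad of turn. Its arguments: {"type":"object","properties":{"increments":{"type":"array"},"gripper":{"type":"number"},"force":{"type":"number"}},"required":["increments"]}

```bash
ls; mkdir -p pics; python3 - <<'E'
from plant import sense,cams,order,arm
import cv2,numpy as np
s=sense();print(s['time_s'],s['tool_pos'],np.round(s['tcp_rot'],3).tolist(),arm.hold_point_z,[a for a in dir(arm) if a[0]!='_'])
for n in('scene','side'):
    cv2.imwrite(f'pics/{n}0.png',cams.grab_frame(n)); m=cams.camera_model(n); print(n,np.round(m['intrinsics'],1).tolist(),np.round(m['view'],3).tolist())
E
```

```text
pics
0.0 [ 0.21348491 -0.50651096  0.23075156] [[0.922, 0.388, -0.0], [0.388, -0.922, 0.001], [0.0, -0.001, -1.0]] 0.0187 ['Unreachable', 'hold_point_z']
scene [[450.6, 0.0, 275.0], [0.0, 450.6, 211.0], [0.0, 0.0, 1.0]] [[0.436, -0.9, 0.022, -0.395], [-0.561, -0.291, -0.775, 0.308], [0.704, 0.325, -0.631, 1.024], [0.0, 0.0, 0.0, 1.0]]
side [[405.4, 0.0, 278.9], [0.0, 405.4, 210.3], [0.0, 0.0, 1.0]] [[-0.847, -0.532, 0.021, 0.379], [-0.273, 0.399, -0.875, 0.29], [0.457, -0.747, -0.483, 0.823], [0.0, 0.0, 0.0, 1.0]]
```

View pics/scene0.png

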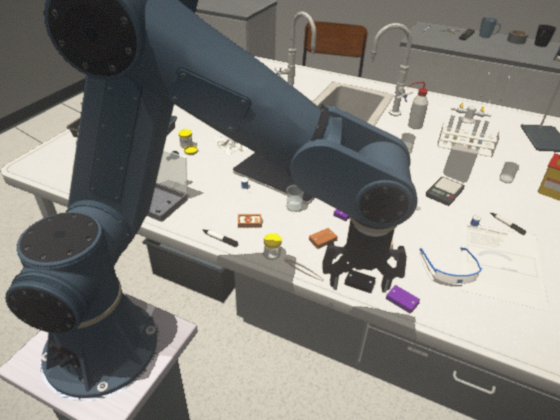

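View pics/side0.png

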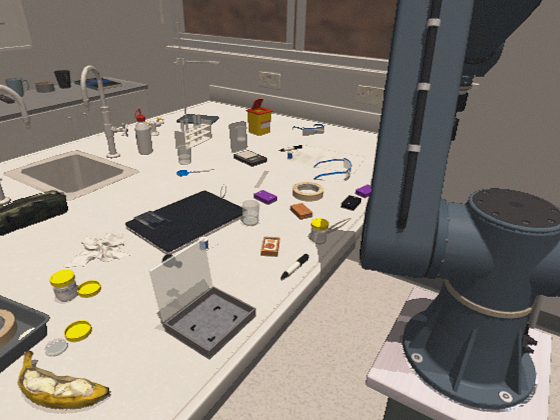

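The scene picture shows the brown blocks at (250,221), which has a framed picture (mount_b), and at (323,238), which is plain (side: (301,211)). The black one at (360,282) and the purple ones at (403,298) and (342,214) are ruled out by colour. The case is at side (208,320). The plain brown block fits, and I'll confirm it in a crop.

```bash
cat > h.py <<'E'
import cv2,numpy as np
from plant import sense,cams,order,arm
def ray(n,p,m=None):
    m=m or cams.camera_model(n);K=m['intrinsics'];V=np.array(m['view']);R=V[:3,:3]
    p=np.atleast_2d(np.array(p,float));d=np.linalg.solve(K,np.c_[p,np.ones(len(p))].T).T
    return -R.T@V[:3,3], d@R
def plane(n,p,z,m=None):
    c,d=ray(n,p,m); return c+d*((z-c[2])/d[:,2])[:,None]
def proj(n,P):
    m=cams.camera_model(n);P=np.atleast_2d(P);q=(P@np.array(m['view'])[:3,:3].T+np.array(m['view'])[:3,3])@np.array(m['intrinsics']).T
    return q[:,:2]/q[:,2:]
E
python3 - <<'E'
from h import *
out=[]
for n,cs in(('scene',[(323,238),(250,221)]),('side',[(301,211),(270,246)])):
    im=cv2.imread(f'pics/{n}0.png');hsv=cv2.cvtColor(im,cv2.COLOR_BGR2HSV)
    mk=cv2.inRange(hsv,(3,90,50),(20,255,255))
    num,lab,st,ce=cv2.connectedComponentsWithStats(mk)
    for c in cs:
        w=lab[c[1]-12:c[1]+13,c[0]-12:c[0]+13];l=np.bincount(w[w>0]).argmax()
        pts=cv2.findContours((lab==l).astype(np.uint8),cv2.RETR_EXTERNAL,cv2.CHAIN_APPROX_NONE)[0][0][:,0]
        a=plane(n,pts,0.018);r=cv2.minAreaRect((a[:,:2]*1000).astype(np.float32))
        print(n,c,st[l].tolist(),'top-plane rect mm',r)
        out.append(cv2.resize(im[c[1]-25:c[1]+25,c[0]-30:c[0]+30],None,fx=6,fy=6,interpolation=cv2.INTER_CUBIC))
im=cv2.imread('pics/side0.png')
print('case rough',plane('side',[(208,320),(166,319),(210,287),(255,312),(209,354)],0.024))
v=np.vstack([np.hstack(out[:2]),np.hstack(out[2:])]); cv2.imwrite('pics/crop1.png',v[:600,:800])
E
```

```text
scene (323, 238) [309, 228, 28, 20, 315] top-plane rect mm ((556.7162475585938, -321.5672912597656), (52.236663818359375, 77.717041015625), 59.35986328125)
scene (250, 221) [238, 214, 24, 13, 204] top-plane rect mm ((527.1985473632812, -98.2188949584961), (55.70527267456055, 69.78075408935547), 27.385955810546875)
side (301, 211) [291, 203, 21, 16, 225] top-plane rect mm ((558.3583374023438, -307.6175842285156), (56.34626007080078, 92.6640853881836), 58.47208786010742)
side (270, 246) [261, 237, 19, 19, 197] top-plane rect mm ((529.0006103515625, -83.14620971679688), (45.77955627441406, 91.66258239746094), 28.664918899536133)
case rough [[0.4786018  0.23253585 0.024     ]
 [0.55426804 0.27891417 0.024     ]
 [0.54554431 0.14798426 0.024     ]
 [0.40968385 0.15818296 0.024     ]
 [0.41728135 0.30060789 0.024     ]]
```

View pics/crop1.png

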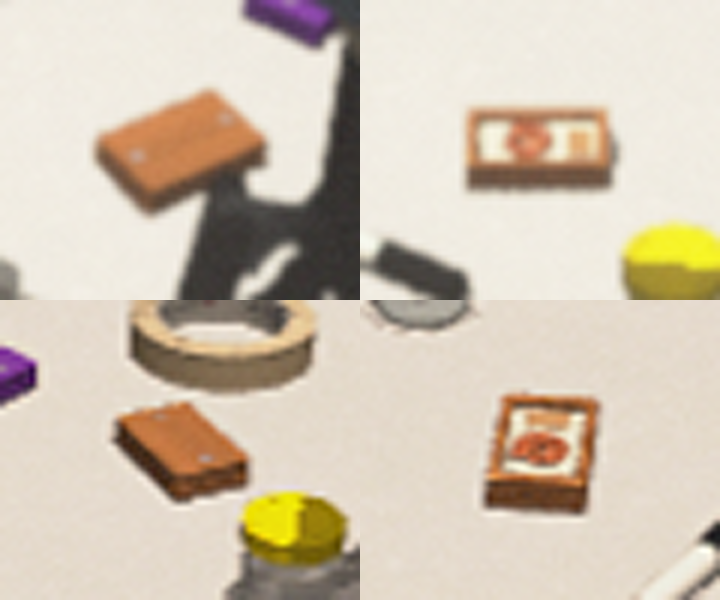

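The crop shows a plain back with two screws on the block at scene (323,238) / side (301,211), so this is the mount. The other, at scene (250,221) / side (270,246), has the fossil picture and is mount_b. Next I go above it to look closer.

```bash
cat >> h.py <<'E'
from scipy.spatial.transform import Rotation as Ro
def rotz_tilt(yaw,pitch):
    """tool down with x at yaw (deg), then tilted so z leans toward +x by pitch deg"""
    c,s=np.cos(np.radians(yaw)),np.sin(np.radians(yaw))
    R=np.array([[c,s,0],[s,-c,0],[0,0,-1.]])
    return R@Ro.from_euler('y',pitch,degrees=True).as_matrix()
def rows(tp,tR,n=None,vmax=.05,wmax=8.,start=None):
    s=sense();p,R=(np.array(s['tool_pos']),np.array(s['tcp_rot'])) if start is None else start
    w=Ro.from_matrix(R.T@tR).as_rotvec();p0,R0=p.copy(),R.copy()
    k=n or int(max(np.ceil(np.linalg.norm(tp-p)/vmax),np.ceil(np.degrees(np.linalg.norm(w))/wmax),1))
    out=[]
    for i in range(1,k+1):
        q=p0+(tp-p0)*i/k;Q=R0@Ro.from_rotvec(w*i/k).as_matrix()
        d=np.round(R.T@(q-p)/.06,3);t=np.round(Ro.from_matrix(R.T@Q).as_rotvec()/(np.pi/2),3)
        out.append({a:float(v) for a,v in zip(('dx','dy','dz','wx','wy','wz'),[*d,*t]) if v})
        p=p+R@(d*.06);R=R@Ro.from_rotvec(t*np.pi/2).as_matrix()
    import json
    for i in range(0,k,10): print(json.dumps(out[i:i+10]).replace(' ',''))
    return p,R
E
python3 - <<'E'
from h import *
for nm,n,p,z in (('marker','side',[(285,276),(307,257)],.01),('jar lid','side',(320,224),.059),('jar lid','scene',(272,240),.059),('beaker','side',(250,213),.03),('spool','side',(205,244),.02),('marker','scene',[(205,232),(237,243)],.01),('forceps','scene',[(285,258),(322,279)],.01)):
    print(nm,n,plane(n,p,z)[:,:2].round(3).tolist())
a=rows(np.array([.52,-.29,.24]),rotz_tilt(149,0))
E
```

```text
marker side [[0.43, -0.0], [0.423, -0.103]]
jar lid side [[0.438, -0.202]]
jar lid scene [[0.439, -0.216]]
beaker side [[0.669, -0.184]]
spool side [[0.68, 0.013]]
marker scene [[0.428, -0.005], [0.43, -0.111]]
forceps scene [[0.438, -0.258], [0.412, -0.377]]
[{"dx":0.382,"dy":-0.084,"dz":-0.009,"wz":-0.088},{"dx":0.39,"dy":-0.03,"dz":-0.01,"wz":-0.087},{"dx":0.39,"dy":0.022,"dz":-0.009,"wz":-0.088},{"dx":0.383,"dy":0.077,"dz":-0.01,"wz":-0.087},{"dx":0.37,"dy":0.128,"dz":-0.009,"wz":-0.088},{"dx":0.348,"dy":0.177,"dz":-0.01,"wz":-0.088},{"dx":0.32,"dy":0.224,"dz":-0.009,"wz":-0.087},{"dx":0.287,"dy":0.266,"dz":-0.01,"wz":-0.088},{"dx":0.248,"dy":0.302,"dz":-0.009,"wz":-0.087},{"dx":0.204,"dy":0.334,"dz":-0.01,"wz":-0.088}]
[{"dx":0.156,"dy":0.358,"dz":-0.009,"wz":-0.088},{"dx":0.106,"dy":0.376,"dz":-0.009,"wy":-0.001,"wz":-0.087},{"dx":0.053,"dy":0.388,"dz":-0.01,"wz":-0.088},{"dx":-0.001,"dy":0.391,"dz":-0.01,"wz":-0.087},{"dx":-0.054,"dy":0.387,"dz":-0.009,"wz":-0.088},{"dx":-0.107,"dy":0.376,"dz":-0.01,"wz":-0.088}]
```

{"name": "arm_command", "arguments": {
  "increments": [
    {"dx": 0.382, "dy": -0.084, "dz": -0.009, "wz": -0.088},
    {"dx": 0.39, "dy": -0.03, "dz": -0.01, "wz": -0.087},
    {"dx": 0.39, "dy": 0.022, "dz": -0.009, "wz": -0.088},
    {"dx": 0.383, "dy": 0.077, "dz": -0.01, "wz": -0.087},
    {"dx": 0.37, "dy": 0.128, "dz": -0.009, "wz": -0.088},
    {"dx": 0.348, "dy": 0.177, "dz": -0.01, "wz": -0.088},
    {"dx": 0.32, "dy": 0.224, "dz": -0.009, "wz": -0.087},
    {"dx": 0.287, "dy": 0.266, "dz": -0.01, "wz": -0.088},
    {"dx": 0.248, "dy": 0.302, "dz": -0.009, "wz": -0.087},
    {"dx": 0.204, "dy": 0.334, "dz": -0.01, "wz": -0.088}
  ],
  "gripper": 85
}}

```text
schema error: expected keys dx, dy, dz, wx, wy, wz
```

{"name": "arm_command", "arguments": {
  "increments": [
    {"dx": 0.156, "dy": 0.358, "dz": -0.009, "wz": -0.088},
    {"dx": 0.106, "dy": 0.376, "dz": -0.009, "wz": -0.087},
    {"dx": 0.053, "dy": 0.388, "dz": -0.01, "wz": -0.088},
    {"dx": -0.001, "dy": 0.391, "dz": -0.01, "wz": -0.087},
    {"dx": -0.054, "dy": 0.387, "dz": -0.009, "wz": -0.088},
    {"dx": -0.107, "dy": 0.376, "dz": -0.01, "wz": -0.088},
    {}
  ]
}}

```text
schema error: expected keys dx, dy, dz, wx, wy, wz
```

```bash
python3 - <<'E'
from h import *
s=sense();print(s['time_s'],s['tool_pos'],np.round(s['tcp_rot'],3).tolist(),np.round(s['qpos'],1))
m=cams.camera_model('wrist');print(np.round(m['intrinsics'],1).tolist(),np.round(m['view'],3).tolist())
np.save('wm1.npy',m['view']);a=cams.grab_frame('wrist');b=cams.grab_frame('scene');cv2.imwrite('pics/w1.png',a);cv2.imwrite('pics/s1.png',b)
side=cv2.imread('pics/side0.png')
t=cv2.resize(np.hstack([b[120:270,60:260]]),(400,300)); u=cv2.resize(side[230:365,130:310],(400,300))
cv2.imwrite('pics/v1.png',np.vstack([np.hstack([cv2.resize(a,(400,300)),np.zeros((300,400,3),np.uint8)]),np.hstack([t,u])]))
E
```

```text
0.1 [ 0.2135065  -0.50655549  0.23080374] [[0.922, 0.388, -0.0], [0.388, -0.922, 0.001], [0.0, -0.001, -1.0]] [-72.   20.1  94.7   0.   65.3  -4.8]
[[325.2, 0.0, 284.7], [0.0, 325.2, 211.4], [0.0, 0.0, 1.0]] [[0.388, -0.921, -0.0, -0.55], [-0.882, -0.372, 0.288, -0.037], [-0.265, -0.112, -0.958, 0.379], [0.0, 0.0, 0.0, 1.0]]
```

View pics/v1.png

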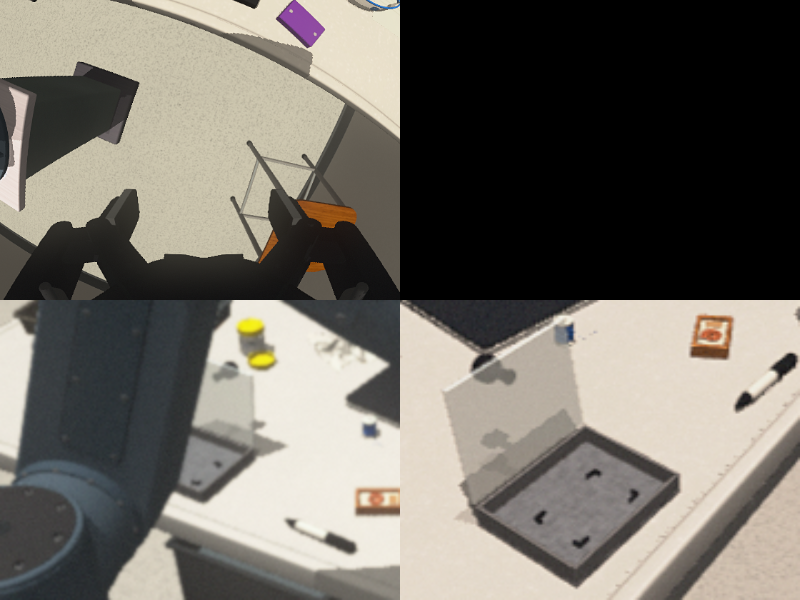

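The side crop shows the open case with its four cleats (full-frame rim corners near (163,322), (214,288), (256,309), (210,352)) and the lid upright on the far rim. The move was refused because every key is needed, so I send it again.

{"name": "arm_command", "arguments": {
  "increments": [
    {"dx": 0.382, "dy": -0.084, "dz": -0.009, "wx": 0, "wy": 0, "wz": -0.088},
    {"dx": 0.39, "dy": -0.03, "dz": -0.01, "wx": 0, "wy": 0, "wz": -0.087},
    {"dx": 0.39, "dy": 0.022, "dz": -0.009, "wx": 0, "wy": 0, "wz": -0.088},
    {"dx": 0.383, "dy": 0.077, "dz": -0.01, "wx": 0, "wy": 0, "wz": -0.087},
    {"dx": 0.37, "dy": 0.128, "dz": -0.009, "wx": 0, "wy": 0, "wz": -0.088},
    {"dx": 0.348, "dy": 0.177, "dz": -0.01, "wx": 0, "wy": 0, "wz": -0.088},
    {"dx": 0.32, "dy": 0.224, "dz": -0.009, "wx": 0, "wy": 0, "wz": -0.087},
    {"dx": 0.287, "dy": 0.266, "dz": -0.01, "wx": 0, "wy": 0, "wz": -0.088},
    {"dx": 0.248, "dy": 0.302, "dz": -0.009, "wx": 0, "wy": 0, "wz": -0.087},
    {"dx": 0.204, "dy": 0.334, "dz": -0.01, "wx": 0, "wy": 0, "wz": -0.088}
  ],
  "gripper": 85
}}

```text
time_s: 1.45
tool_pos: [0.4057, -0.3709, 0.2368]
tcp_rot: [[-0.207, 0.978, -0.0], [0.978, 0.207, 0.0], [0.0, -0.0, -1.0]]
force: [-0.1, 0.3, 1.1]
gripper_width: 0.0847
finger_force: 0.0
```

{"name": "arm_command", "arguments": {
  "increments": [
    {"dx": 0.156, "dy": 0.358, "dz": -0.009, "wx": 0, "wy": 0, "wz": -0.088},
    {"dx": 0.106, "dy": 0.376, "dz": -0.009, "wx": 0, "wy": 0, "wz": -0.087},
    {"dx": 0.053, "dy": 0.388, "dz": -0.01, "wx": 0, "wy": 0, "wz": -0.088},
    {"dx": -0.001, "dy": 0.391, "dz": -0.01, "wx": 0, "wy": 0, "wz": -0.087},
    {"dx": -0.054, "dy": 0.387, "dz": -0.009, "wx": 0, "wy": 0, "wz": -0.088},
    {"dx": -0.107, "dy": 0.376, "dz": -0.01, "wx": 0, "wy": 0, "wz": -0.088},
    {"dx": 0, "dy": 0, "dz": 0, "wx": 0, "wy": 0, "wz": 0}
  ]
}}

```text
time_s: 2.33
tool_pos: [0.5207, -0.2895, 0.2401]
tcp_rot: [[-0.858, 0.513, -0.0], [0.513, 0.858, 0.0], [0.0, 0.0, -1.0]]
force: [-0.1, 0.6, 0.1]
gripper_width: 0.0852
finger_force: 0.0
```

```bash
sed -i "s/ if v})/})/" h.py; cat >> h.py <<'E'
def wray(p,m):
    K=np.array(m['intrinsics']);V=np.array(m['view']);p=np.atleast_2d(np.array(p,float))
    q=(p-K[:2,2])/K[0,0];t=np.linalg.norm(q,axis=1);u=q/np.maximum(t,1e-9)[:,None]
    d=np.c_[u*np.sin(t)[:,None],np.cos(t)]
    return -V[:3,:3].T@V[:3,3],d@V[:3,:3]
def wplane(p,z,m):
    c,d=wray(p,m);return c+d*((z-c[2])/d[:,2])[:,None]
E
python3 - <<'E'
from h import *
s=sense();print(s['time_s'],s['tool_pos'],np.round(s['tcp_rot'],3).tolist(),np.round(s['qpos'],1))
m=cams.camera_model('wrist');a=cams.grab_frame('wrist');b=cams.grab_frame('scene');cv2.imwrite('pics/w2.png',a);cv2.imwrite('pics/s2.png',b)
hsv=cv2.cvtColor(a,cv2.COLOR_BGR2HSV);mk=cv2.inRange(hsv,(3,90,50),(20,255,255))
num,lab,st,ce=cv2.connectedComponentsWithStats(mk)
for l in range(1,num):
    if st[l,4]<300: continue
    pts=cv2.findContours((lab==l).astype(np.uint8),cv2.RETR_EXTERNAL,cv2.CHAIN_APPROX_NONE)[0][0][:,0]
    r=cv2.minAreaRect((wplane(pts,.018,m)[:,:2]*1000).astype(np.float32));print(st[l],r)
print('case rim',plane('side',[(162.9,322.3),(214.2,287.6),(255.6,308.8),(209.7,351.5)],.024).round(4).tolist())
cv2.imwrite('pics/v2.png',np.hstack([cv2.resize(a,(400,300)),cv2.resize(b[120:270,60:260],(400,300))]))
E
```

```text
2.325 [ 0.52074228 -0.2894686   0.24007918] [[-0.858, 0.513, -0.0], [0.513, 0.858, 0.0], [0.0, 0.0, -1.0]] [-33.5  24.4  87.    0.   68.6 -92.7]
[ 400   76   60   69 1002] ((533.1287841796875, -96.40037536621094), (49.83851623535156, 73.91909790039062), 27.745445251464844)
[424  97  22  21 304] ((532.8220825195312, -91.59297180175781), (26.38446044921875, 23.891414642333984), 14.521883010864258)
[ 263  192   39   61 2204] ((562.9874877929688, -319.29888916015625), (44.42326736450195, 74.91912841796875), 57.8663330078125)
[ 187  262   67   75 1180] ((618.9991455078125, -447.91595458984375), (87.77706909179688, 121.73326110839844), 46.341793060302734)
case rim [[0.5526, 0.2893, 0.024], [0.536, 0.1442, 0.024], [0.4143, 0.1493, 0.024], [0.4202, 0.2952, 0.024]]
```

View pics/v2.png

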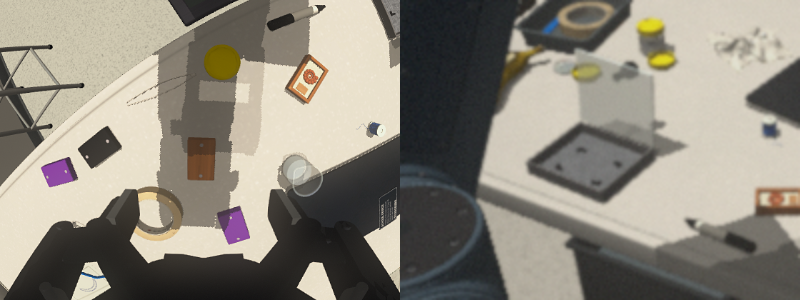

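The wrist view shows the plain brown mount at about (281,224) px full frame, with the jar behind it and the tape and a purple block clear of the fingers. The scene crop shows the case fully, at about (147,203) px full frame. Next is the grasp: tool tilted 25° outward, 10 mm off centre.

```bash
python3 - <<'E'
from h import *
R=rotz_tilt(148,-25);print(R.round(2).tolist())
c=np.array([.5612,-.3187,0]);g=c+.010*np.array([np.cos(np.radians(148)),np.sin(np.radians(148)),0])
st=rows(g+[0,0,.09],R);st=rows(g+[0,0,.004],R,start=st,vmax=.025)
E
```

```text
[[-0.77, 0.53, 0.36], [0.48, 0.85, -0.22], [-0.42, 0.0, -0.91]]
[{"dx":-0.168,"dy":-0.011,"dz":0.626,"wx":0.001,"wy":-0.07,"wz":0.002},{"dx":-0.098,"dy":-0.01,"dz":0.64,"wx":0.0,"wy":-0.069,"wz":0.003},{"dx":-0.028,"dy":-0.009,"dz":0.647,"wx":0.001,"wy":-0.07,"wz":0.002},{"dx":0.042,"dy":-0.008,"dz":0.646,"wx":0.0,"wy":-0.069,"wz":0.003}]
[{"dx":0.151,"dy":-0.0,"dz":0.325,"wx":0.0,"wy":-0.0,"wz":-0.0},{"dx":0.152,"dy":-0.0,"dz":0.325,"wx":0.0,"wy":-0.0,"wz":-0.0},{"dx":0.151,"dy":-0.0,"dz":0.325,"wx":0.0,"wy":-0.0,"wz":-0.0},{"dx":0.152,"dy":-0.001,"dz":0.325,"wx":0.0,"wy":-0.0,"wz":-0.0}]
```

{"name": "arm_command", "arguments": {
  "increments": [
    {"dx": -0.168, "dy": -0.011, "dz": 0.626, "wx": 0.001, "wy": -0.07, "wz": 0.002},
    {"dx": -0.098, "dy": -0.01, "dz": 0.64, "wx": 0.0, "wy": -0.069, "wz": 0.003},
    {"dx": -0.028, "dy": -0.009, "dz": 0.647, "wx": 0.001, "wy": -0.07, "wz": 0.002},
    {"dx": 0.042, "dy": -0.008, "dz": 0.646, "wx": 0.0, "wy": -0.069, "wz": 0.003},
    {"dx": 0, "dy": 0, "dz": 0, "wx": 0, "wy": 0, "wz": 0}
  ]
}}

```text
time_s: 3.05
tool_pos: [0.5506, -0.3125, 0.0874]
tcp_rot: [[-0.771, 0.53, 0.354], [0.482, 0.848, -0.22], [-0.417, 0.001, -0.909]]
force: [-0.2, 1.4, 0.1]
gripper_width: 0.0853
finger_force: 0.0
```

```bash
python3 - <<'E'
from h import *
s=sense();print(s['time_s'],s['tool_pos'],s['force'])
m=cams.camera_model('wrist');a=cams.grab_frame('wrist');cv2.imwrite('pics/w3.png',a)
hsv=cv2.cvtColor(a,cv2.COLOR_BGR2HSV);mk=cv2.inRange(hsv,(3,90,30),(20,255,255))
num,lab,st,ce=cv2.connectedComponentsWithStats(mk)
for l in range(1,num):
    if st[l,4]<900: continue
    pts=cv2.findContours((lab==l).astype(np.uint8),cv2.RETR_EXTERNAL,cv2.CHAIN_APPROX_NONE)[0][0][:,0]
    r=cv2.minAreaRect((wplane(pts,.018,m)[:,:2]*1000).astype(np.float32));print(st[l],r)
R=rotz_tilt(148,-25)
c=np.array([.5612,-.3187,0]);g=c+.010*np.array([np.cos(np.radians(148)),np.sin(np.radians(148)),0])
rows(g+[0,0,.004],R,vmax=.025)
E
```

```text
3.05 [ 0.55064674 -0.31252559  0.08743776] [-0.24073013  1.41331681  0.08942377]
[ 508    0   52   86 1923] ((537.8827514648438, -125.29856872558594), (44.4692268371582, 58.770565032958984), 77.37315368652344)
[ 249  145   74   95 6304] ((560.151611328125, -317.99005126953125), (45.41539001464844, 80.48405456542969), 57.73379135131836)
[ 137  244  112   84 3450] ((612.9957275390625, -451.8795166015625), (111.82173156738281, 137.66766357421875), 26.87394142150879)
[{"dx":0.148,"dy":0.001,"dz":0.326,"wx":0.0,"wy":-0.001,"wz":0.0},{"dx":0.148,"dy":0.0,"dz":0.326,"wx":0.0,"wy":-0.0,"wz":0.0},{"dx":0.149,"dy":0.001,"dz":0.325,"wx":0.001,"wy":-0.001,"wz":0.0},{"dx":0.148,"dy":0.001,"dz":0.326,"wx":-0.0,"wy":-0.001,"wz":0.0}]
```

{"name": "arm_command", "arguments": {
  "increments": [
    {"dx": 0.148, "dy": 0.001, "dz": 0.326, "wx": 0, "wy": -0.001, "wz": 0},
    {"dx": 0.148, "dy": 0, "dz": 0.326, "wx": 0, "wy": 0, "wz": 0},
    {"dx": 0.149, "dy": 0.001, "dz": 0.325, "wx": 0, "wy": -0.001, "wz": 0},
    {"dx": 0.148, "dy": 0.001, "dz": 0.326, "wx": 0, "wy": 0, "wz": 0},
    {"dx": 0, "dy": 0, "dz": 0, "wx": 0, "wy": 0, "wz": 0}
  ]
}}

```text
time_s: 3.72
tool_pos: [0.5546, -0.314, 0.0051]
tcp_rot: [[-0.768, 0.528, 0.361], [0.479, 0.849, -0.223], [-0.424, 0.001, -0.905]]
force: [-0.1, 0.5, -0.4]
gripper_width: 0.085
finger_force: 0.0
```

{"name": "arm_command", "arguments": {
  "increments": [
    {"dx": 0, "dy": 0, "dz": 0, "wx": 0, "wy": 0, "wz": 0},
    {"dx": 0, "dy": 0, "dz": 0, "wx": 0, "wy": 0, "wz": 0},
    {"dx": 0, "dy": 0, "dz": 0, "wx": 0, "wy": 0, "wz": 0},
    {"dx": 0, "dy": 0, "dz": 0, "wx": 0, "wy": 0, "wz": 0},
    {"dx": 0, "dy": 0, "dz": 0, "wx": 0, "wy": 0, "wz": 0},
    {"dx": 0, "dy": 0, "dz": 0, "wx": 0, "wy": 0, "wz": 0}
  ],
  "gripper": 35,
  "force": 60
}}

```text
time_s: 4.47
tool_pos: [0.5547, -0.3139, 0.006]
tcp_rot: [[-0.768, 0.528, 0.363], [0.478, 0.849, -0.225], [-0.428, 0.001, -0.904]]
force: [-4.8, 2.3, 11.2]
gripper_width: 0.0445
finger_force: 60.6
```

```bash
python3 - <<'E'
from h import *
s=sense();print(s['time_s'],s['tool_pos'],np.round(s['tcp_rot'],3).tolist(),s['force'],s['gripper_width'],s['finger_force'])
p=np.array(s['tool_pos']);R=rotz_tilt(148,-25)
st=rows(p+[0,0,.15],R,vmax=.04)
st=rows(np.array([.50,.0,.22]),rotz_tilt(90,20),start=st)
st=rows(np.array([.50,.0,.22]),rotz_tilt(90,65),start=st)
E
```

```text
4.475 [ 0.55473486 -0.31391466  0.00604007] [[-0.768, 0.528, 0.363], [0.478, 0.849, -0.225], [-0.428, 0.001, -0.904]] [-4.84087502  2.29763384 11.211541  ] 0.044531979848268115 60.61700463294983
[{"dx":-0.267,"dy":0.0,"dz":-0.565,"wx":0.0,"wy":0.001,"wz":0.0},{"dx":-0.267,"dy":0.001,"dz":-0.565,"wx":0.0,"wy":0.001,"wz":0.001},{"dx":-0.265,"dy":0.0,"dz":-0.566,"wx":0.001,"wy":0.001,"wz":-0.0},{"dx":-0.264,"dy":0.0,"dz":-0.567,"wx":-0.0,"wy":0.0,"wz":0.0}]
[{"dx":0.276,"dy":0.395,"dz":-0.247,"wx":0.003,"wy":0.046,"wz":0.066},{"dx":0.333,"dy":0.363,"dz":-0.226,"wx":0.003,"wy":0.045,"wz":0.066},{"dx":0.383,"dy":0.325,"dz":-0.203,"wx":0.003,"wy":0.046,"wz":0.066},{"dx":0.428,"dy":0.281,"dz":-0.175,"wx":0.003,"wy":0.046,"wz":0.066},{"dx":0.467,"dy":0.234,"dz":-0.143,"wx":0.002,"wy":0.045,"wz":0.066},{"dx":0.498,"dy":0.184,"dz":-0.111,"wx":0.003,"wy":0.046,"wz":0.066},{"dx":0.52,"dy":0.131,"dz":-0.074,"wx":0.003,"wy":0.045,"wz":0.066},{"dx":0.535,"dy":0.075,"dz":-0.037,"wx":0.003,"wy":0.046,"wz":0.066},{"dx":0.541,"dy":0.02,"dz":0.002,"wx":0.003,"wy":0.046,"wz":0.066},{"dx":0.539,"dy":-0.037,"dz":0.04,"wx":0.003,"wy":0.045,"wz":0.066}]
[{"dx":0.0,"dy":0.0,"dz":0.0,"wx":0.0,"wy":0.083,"wz":-0.0},{"dx":0.0,"dy":0.0,"dz":0.0,"wx":0.0,"wy":0.084,"wz":-0.0},{"dx":0.0,"dy":0.0,"dz":0.0,"wx":0.0,"wy":0.083,"wz":-0.0},{"dx":0.0,"dy":0.0,"dz":0.0,"wx":0.0,"wy":0.083,"wz":-0.0},{"dx":0.0,"dy":0.0,"dz":0.0,"wx":0.0,"wy":0.084,"wz":-0.0},{"dx":0.0,"dy":0.0,"dz":0.0,"wx":0.0,"wy":0.083,"wz":-0.0}]
```

{"name": "arm_command", "arguments": {
  "increments": [
    {"dx": -0.267, "dy": 0, "dz": -0.565, "wx": 0, "wy": 0.001, "wz": 0},
    {"dx": -0.267, "dy": 0.001, "dz": -0.565, "wx": 0, "wy": 0.001, "wz": 0.001},
    {"dx": -0.265, "dy": 0, "dz": -0.566, "wx": 0, "wy": 0.001, "wz": 0},
    {"dx": -0.264, "dy": 0, "dz": -0.567, "wx": 0, "wy": 0, "wz": 0}
  ]
}}

```text
time_s: 4.97
tool_pos: [0.5542, -0.3136, 0.1563]
tcp_rot: [[-0.769, 0.529, 0.358], [0.48, 0.848, -0.222], [-0.422, 0.001, -0.907]]
force: [0.4, -0.3, -1.6]
gripper_width: 0.0443
finger_force: 62.1
```

{"name": "arm_command", "arguments": {
  "increments": [
    {"dx": 0.276, "dy": 0.395, "dz": -0.247, "wx": 0.003, "wy": 0.046, "wz": 0.066},
    {"dx": 0.333, "dy": 0.363, "dz": -0.226, "wx": 0.003, "wy": 0.045, "wz": 0.066},
    {"dx": 0.383, "dy": 0.325, "dz": -0.203, "wx": 0.003, "wy": 0.046, "wz": 0.066},
    {"dx": 0.428, "dy": 0.281, "dz": -0.175, "wx": 0.003, "wy": 0.046, "wz": 0.066},
    {"dx": 0.467, "dy": 0.234, "dz": -0.143, "wx": 0.002, "wy": 0.045, "wz": 0.066},
    {"dx": 0.498, "dy": 0.184, "dz": -0.111, "wx": 0.003, "wy": 0.046, "wz": 0.066},
    {"dx": 0.52, "dy": 0.131, "dz": -0.074, "wx": 0.003, "wy": 0.045, "wz": 0.066},
    {"dx": 0.535, "dy": 0.075, "dz": -0.037, "wx": 0.003, "wy": 0.046, "wz": 0.066},
    {"dx": 0.541, "dy": 0.02, "dz": 0.002, "wx": 0.003, "wy": 0.046, "wz": 0.066},
    {"dx": 0.539, "dy": -0.037, "dz": 0.04, "wx": 0.003, "wy": 0.045, "wz": 0.066}
  ]
}}

```text
time_s: 6.22
tool_pos: [0.4993, 0.001, 0.22]
tcp_rot: [[0.003, 1.0, -0.001], [0.938, -0.003, 0.346], [0.346, -0.002, -0.938]]
force: [0.3, 0.0, -1.3]
gripper_width: 0.0446
finger_force: 62.2
```

{"name": "arm_command", "arguments": {
  "increments": [
    {"dx": 0, "dy": 0, "dz": 0, "wx": 0, "wy": 0.083, "wz": 0},
    {"dx": 0, "dy": 0, "dz": 0, "wx": 0, "wy": 0.084, "wz": 0},
    {"dx": 0, "dy": 0, "dz": 0, "wx": 0, "wy": 0.083, "wz": 0},
    {"dx": 0, "dy": 0, "dz": 0, "wx": 0, "wy": 0.083, "wz": 0},
    {"dx": 0, "dy": 0, "dz": 0, "wx": 0, "wy": 0.084, "wz": 0},
    {"dx": 0, "dy": 0, "dz": 0, "wx": 0, "wy": 0.083, "wz": 0},
    {"dx": 0, "dy": 0, "dz": 0, "wx": 0, "wy": 0, "wz": 0}
  ]
}}

```text
time_s: 7.1
tool_pos: [0.4992, -0.0005, 0.2182]
tcp_rot: [[0.004, 1.0, -0.001], [0.421, -0.001, 0.907], [0.907, -0.004, -0.421]]
force: [0.4, 0.6, -0.6]
gripper_width: 0.0442
finger_force: 62.2
```

```bash
python3 - <<'E'
from h import *
s=sense();print(s['time_s'],s['tool_pos'],np.round(s['tcp_rot'],3).tolist(),s['force'],s['gripper_width'],s['finger_force'],np.round(s['qpos'],1))
I=[cams.grab_frame(n) for n in('wrist','scene','side')]
for n,i in zip('abc',I):cv2.imwrite(f'pics/x{n}.png',i)
q=proj('side',s['tool_pos'])[0].astype(int);r=proj('scene',s['tool_pos'])[0].astype(int);print(q,r)
cr=lambda im,c:cv2.resize(im[max(c[1]-60,0):c[1]+60,max(c[0]-80,0):c[0]+80],(400,300))
cv2.imwrite('pics/v3.png',np.vstack([np.hstack([cv2.resize(I[0],(400,300)),cr(I[1],r)]),np.hstack([cr(I[2],q),cv2.resize(I[2],(400,300))])]))
E
```

```text
7.1 [ 0.49918831 -0.00053122  0.21823774] [[0.004, 1.0, -0.001], [0.421, -0.001, 0.907], [0.907, -0.004, -0.421]] [ 0.37619178  0.59623535 -0.64454216] 0.044209257968323375 62.22446322441101 [-30.6  33.4 101.   51.4  92.  -51.8]
[262 194] [212 159]
```

View pics/v3.png

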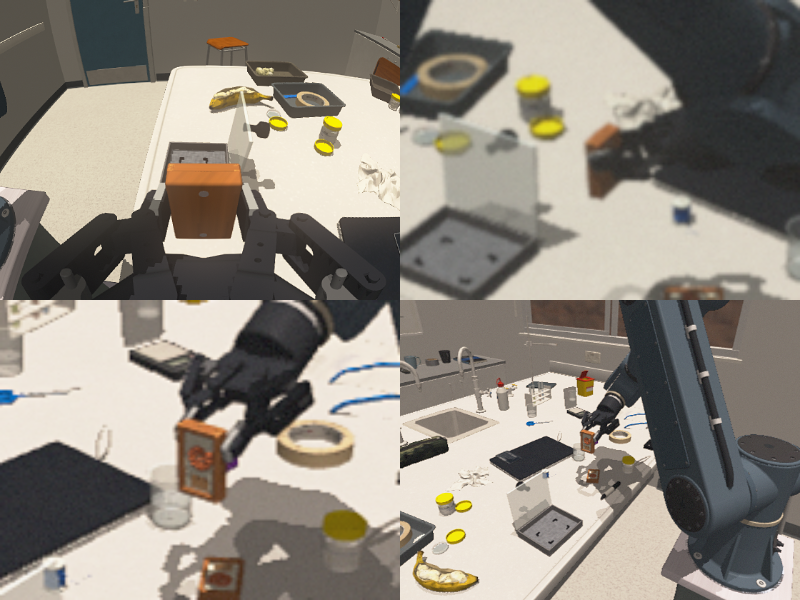

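The pictures show the mount held upright with its picture facing +y. In the side view (~(262,194) px full frame) its edges are vertical, so it has not slipped. Next I lower it onto its short edge at (0.50, 0.04).

```bash
python3 - <<'E'
from h import *
st=rows(np.array([.50,.04,.056]),rotz_tilt(90,65),vmax=.035)
st=rows(np.array([.50,.04,.044]),rotz_tilt(90,65),start=st,vmax=.0015)
E
```

```text
[{"dx":-0.438,"dy":0.001,"dz":0.352,"wx":-0.0,"wy":0.0,"wz":0.0},{"dx":-0.438,"dy":0.002,"dz":0.351,"wx":-0.0,"wy":0.0,"wz":0.0},{"dx":-0.437,"dy":0.001,"dz":0.352,"wx":-0.0,"wy":0.0,"wz":0.0},{"dx":-0.438,"dy":0.001,"dz":0.352,"wx":-0.0,"wy":0.001,"wz":0.0},{"dx":-0.439,"dy":0.002,"dz":0.351,"wx":-0.0,"wy":-0.0,"wz":0.0}]
[{"dx":-0.023,"dy":-0.0,"dz":0.011,"wx":-0.0,"wy":-0.0,"wz":0.0},{"dx":-0.022,"dy":-0.0,"dz":0.01,"wx":-0.0,"wy":-0.0,"wz":0.0},{"dx":-0.023,"dy":-0.0,"dz":0.011,"wx":-0.0,"wy":-0.0,"wz":0.0},{"dx":-0.022,"dy":-0.0,"dz":0.01,"wx":-0.0,"wy":-0.0,"wz":0.0},{"dx":-0.023,"dy":-0.0,"dz":0.011,"wx":-0.0,"wy":-0.0,"wz":0.0},{"dx":-0.023,"dy":-0.0,"dz":0.01,"wx":-0.0,"wy":-0.0,"wz":0.0},{"dx":-0.022,"dy":-0.0,"dz":0.011,"wx":-0.0,"wy":-0.0,"wz":0.0},{"dx":-0.023,"dy":-0.0,"dz":0.01,"wx":-0.0,"wy":-0.0,"wz":0.0}]
```

{"name": "arm_command", "arguments": {
  "increments": [
    {"dx": -0.438, "dy": 0.001, "dz": 0.352, "wx": 0, "wy": 0, "wz": 0},
    {"dx": -0.438, "dy": 0.002, "dz": 0.351, "wx": 0, "wy": 0, "wz": 0},
    {"dx": -0.437, "dy": 0.001, "dz": 0.352, "wx": 0, "wy": 0, "wz": 0},
    {"dx": -0.438, "dy": 0.001, "dz": 0.352, "wx": 0, "wy": 0.001, "wz": 0},
    {"dx": -0.439, "dy": 0.002, "dz": 0.351, "wx": 0, "wy": 0, "wz": 0},
    {"dx": 0, "dy": 0, "dz": 0, "wx": 0, "wy": 0, "wz": 0},
    {"dx": 0, "dy": 0, "dz": 0, "wx": 0, "wy": 0, "wz": 0}
  ]
}}

```text
time_s: 8.12
tool_pos: [0.5004, 0.0401, 0.0569]
tcp_rot: [[-0.001, 1.0, -0.0], [0.421, 0.001, 0.907], [0.907, 0.001, -0.421]]
force: [-0.1, 0.2, -0.7]
gripper_width: 0.0444
finger_force: 62.2
```

{"name": "arm_command", "arguments": {
  "increments": [
    {"dx": -0.023, "dy": 0, "dz": 0.011, "wx": 0, "wy": 0, "wz": 0},
    {"dx": -0.022, "dy": 0, "dz": 0.01, "wx": 0, "wy": 0, "wz": 0},
    {"dx": -0.023, "dy": 0, "dz": 0.011, "wx": 0, "wy": 0, "wz": 0}
  ]
}}

```text
time_s: 8.5
tool_pos: [0.4999, 0.0403, 0.0512]
tcp_rot: [[0.001, 1.0, -0.0], [0.42, -0.0, 0.908], [0.908, -0.001, -0.42]]
force: [-0.4, -0.8, -0.4]
gripper_width: 0.0447
finger_force: 62.2
```

{"name": "arm_command", "arguments": {
  "increments": [
    {"dx": -0.022, "dy": 0, "dz": 0.01, "wx": 0, "wy": 0, "wz": 0},
    {"dx": 0, "dy": 0, "dz": 0, "wx": 0, "wy": 0, "wz": 0}
  ]
}}

```text
time_s: 8.75
tool_pos: [0.4997, 0.0404, 0.0494]
tcp_rot: [[0.001, 1.0, -0.001], [0.419, 0.0, 0.908], [0.908, -0.001, -0.419]]
force: [-0.5, 0.4, -0.1]
gripper_width: 0.0445
finger_force: 62.2
```

{"name": "arm_command", "arguments": {
  "increments": [
    {"dx": -0.015, "dy": 0, "dz": 0.007, "wx": 0, "wy": 0, "wz": 0},
    {"dx": 0, "dy": 0, "dz": 0, "wx": 0, "wy": 0, "wz": 0}
  ]
}}

```text
time_s: 9.0
tool_pos: [0.4997, 0.0404, 0.0485]
tcp_rot: [[0.001, 1.0, -0.001], [0.419, 0.0, 0.908], [0.908, -0.001, -0.419]]
force: [-0.4, 0.8, -0.8]
gripper_width: 0.0448
finger_force: 62.2
```

{"name": "arm_command", "arguments": {
  "increments": [
    {"dx": -0.015, "dy": 0, "dz": 0.007, "wx": 0, "wy": 0, "wz": 0},
    {"dx": 0, "dy": 0, "dz": 0, "wx": 0, "wy": 0, "wz": 0}
  ]
}}

```text
time_s: 9.25
tool_pos: [0.4997, 0.0404, 0.0477]
tcp_rot: [[0.001, 1.0, -0.001], [0.419, 0.0, 0.908], [0.908, -0.001, -0.419]]
force: [-0.6, 0.5, 1.6]
gripper_width: 0.0446
finger_force: 62.4
```

{"name": "arm_command", "arguments": {
  "increments": [
    {"dx": -0.015, "dy": 0, "dz": 0.007, "wx": 0, "wy": 0, "wz": 0},
    {"dx": 0, "dy": 0, "dz": 0, "wx": 0, "wy": 0, "wz": 0}
  ]
}}

```text
time_s: 9.5
tool_pos: [0.4997, 0.0405, 0.0476]
tcp_rot: [[0.0, 1.0, -0.001], [0.417, 0.001, 0.909], [0.909, -0.001, -0.417]]
force: [-3.2, -1.0, 9.7]
gripper_width: 0.0443
finger_force: 62.8
```

{"name": "arm_command", "arguments": {
  "increments": [
    {"dx": 0.01, "dy": 0, "dz": -0.004, "wx": 0, "wy": 0, "wz": 0},
    {"dx": 0, "dy": 0, "dz": 0, "wx": 0, "wy": 0, "wz": 0}
  ]
}}

```text
time_s: 9.75
tool_pos: [0.4997, 0.0405, 0.0476]
tcp_rot: [[0.001, 1.0, -0.001], [0.419, 0.0, 0.908], [0.908, -0.001, -0.419]]
force: [-1.7, -0.7, 6.4]
gripper_width: 0.0442
finger_force: 62.5
```

{"name": "arm_command", "arguments": {
  "increments": [
    {"dx": 0, "dy": 0, "dz": 0, "wx": 0, "wy": 0, "wz": 0},
    {"dx": 0, "dy": 0, "dz": 0, "wx": 0, "wy": 0, "wz": 0},
    {"dx": 0, "dy": 0, "dz": 0, "wx": 0, "wy": 0, "wz": 0},
    {"dx": 0, "dy": 0, "dz": 0, "wx": 0, "wy": 0, "wz": 0},
    {"dx": 0, "dy": 0, "dz": 0, "wx": 0, "wy": 0, "wz": 0}
  ],
  "gripper": 80
}}

```text
time_s: 10.38
tool_pos: [0.4997, 0.0405, 0.0472]
tcp_rot: [[0.001, 1.0, -0.001], [0.419, 0.0, 0.908], [0.908, -0.001, -0.419]]
force: [0.2, -0.3, 0.8]
gripper_width: 0.0802
finger_force: 0.0
```

{"name": "arm_command", "arguments": {
  "increments": [
    {"dx": 0, "dy": 0, "dz": -0.3, "wx": 0, "wy": 0, "wz": 0},
    {"dx": 0, "dy": 0, "dz": -0.5, "wx": 0, "wy": 0, "wz": 0},
    {"dx": 0, "dy": 0, "dz": -0.6, "wx": 0, "wy": 0, "wz": 0},
    {"dx": 0.3, "dy": 0, "dz": -0.6, "wx": 0, "wy": 0, "wz": 0},
    {"dx": 0.6, "dy": 0, "dz": -0.4, "wx": 0, "wy": 0, "wz": 0}
  ]
}}

```text
time_s: 11.0
tool_pos: [0.4996, -0.07, 0.1577]
tcp_rot: [[0.003, 1.0, 0.001], [0.42, -0.002, 0.908], [0.908, -0.002, -0.42]]
force: [0.3, 0.1, 0.5]
gripper_width: 0.0799
finger_force: 0.0
```

```bash
python3 - <<'E'
from h import *
s=sense();print(s['time_s'],s['tool_pos'],np.round(s['tcp_rot'],3).tolist(),s['force'],np.round(s['qpos'],1))
m=cams.camera_model('wrist')
I=[cams.grab_frame(n) for n in('wrist','scene','side')]
for n,i in zip('abc',I):cv2.imwrite(f'pics/y{n}.png',i)
P=[.5,.045,.036];q=proj('side',P)[0].astype(int);r=proj('scene',P)[0].astype(int);print(q,r)
cr=lambda im,c:cv2.resize(im[max(c[1]-75,0):c[1]+75,max(c[0]-100,0):c[0]+100],(400,300))
cv2.imwrite('pics/v4.png',np.vstack([np.hstack([cv2.resize(I[0],(400,300)),cr(I[1],r)]),np.hstack([cr(I[2],q),cr(I[1],np.array([147,203]))])]))
E
```

```text
11.0 [ 0.49964464 -0.06998828  0.15766208] [[0.003, 1.0, 0.001], [0.42, -0.002, 0.908], [0.908, -0.002, -0.42]] [0.32692493 0.11047634 0.50478498] [-36.4  41.8  96.4  47.   92.6 -57.3]
[251 267] [203 206]
```

View pics/v4.png

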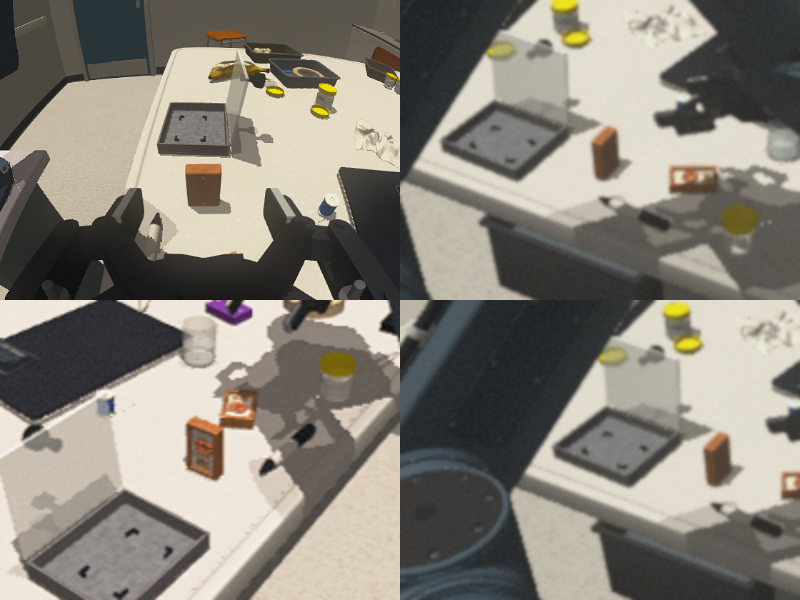

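The mount stands at side ~(251,267), picture toward +y. The case shows its four cleats clearly in all three views: side around (214,322), scene around (155,205), wrist around (263,177). I measure the nest from the cleats.

```bash
python3 - <<'E'
from h import *
s=sense();m=cams.camera_model('wrist')
exp=dict(c=[(216.5,308),(234.5,318),(194.5,327),(212,337)],
 b=[(103+84/2,131+130/2),(103+123/2,131+131/2),(103+75/2+20,131+145/2),(103+97/2,131+155/2)],
 a=[(175*1.4,121*1.4),(207*1.4,119*1.4),(176*1.4,143*1.4),(209*1.4,142*1.4)])
for f,n in(('a','wrist'),('b','scene'),('c','side')):
    g=cv2.cvtColor(cv2.imread(f'pics/y{f}.png'),cv2.COLOR_BGR2GRAY)
    e=np.array(exp[f]);c0=e.mean(0).astype(int);h=(36,30)
    x0,y0=c0-h;w=g[y0:y0+2*h[1],x0:x0+2*h[0]]
    med=np.median(w[w>0]);mk=(w<0.6*med).astype(np.uint8)
    num,lab,st,ce=cv2.connectedComponentsWithStats(mk)
    print(n,med)
    for l in range(1,num):
        if 6<st[l,4]<200 :
            # bbox
            wt=(lab==l)*np.clip(med-w.astype(float),0,None);yy,xx=np.mgrid[:w.shape[0],:w.shape[1]]
            c=np.array([(wt*xx).sum(),(wt*yy).sum()])/wt.sum()+[x0,y0]
            P=(wplane(c,.0065,m) if f=='a' else plane(n,c,.0065))[0]
            print(c.round(1),st[l,4],P[:2].round(4))
E
```

```text
wrist 123.0
[235.8 165. ] 136 [0.425  0.2535]
[279.7 153.5] 102 [0.4931 0.2869]
[253.4 164.1] 27 [0.4526 0.2557]
[286.7 164.2] 29 [0.5044 0.2549]
[246.9 194.5] 36 [0.4492 0.1798]
[284.7 195.2] 41 [0.5012 0.1782]
scene 146.0
[150.3 194.6] 7 [0.5035 0.2528]
[139.  203.3] 7 [0.4508 0.2556]
[168.6 201.7] 7 [0.5001 0.1783]
side 140.0
[216.5 307.6] 16 [0.5011 0.1793]
[234.6 317.6] 15 [0.4479 0.1817]
[192.5 327.4] 19 [0.5044 0.254 ]
[211.  338.7] 23 [0.451  0.2568]
```

```bash
python3 - <<'E'
from h import *
for a,b in(((188,165),(209.5,235)),):
    c1,d1=ray('scene',a);c2,d2=ray('side',b);d1,d2=d1[0],d2[0]
    t=np.linalg.lstsq(np.c_[d1,-d2],c2-c1,rcond=None)[0];print(c1+d1*t[0],c2+d2*t[1])
R=rotz_tilt(90,65)
st=rows(np.array([.4997,.0405-.09*.908,.0472+.09*.42]),R)
st=rows(np.array([.4997,.0405,.0472]),R,start=st,vmax=.03)
E
```

```text
[0.54781286 0.12202064 0.13469075] [0.5600563  0.12124904 0.14887222]
[{"dx":-0.456,"dy":-0.007,"dz":0.47,"wx":0.001,"wy":-0.0,"wz":0.0},{"dx":-0.456,"dy":-0.006,"dz":0.471,"wx":0.0,"wy":-0.001,"wz":0.001}]
[{"dx":0.001,"dy":-0.0,"dz":0.375,"wx":0.0,"wy":0.0,"wz":-0.0},{"dx":0.002,"dy":-0.0,"dz":0.375,"wx":0.0,"wy":0.0,"wz":-0.0},{"dx":0.001,"dy":-0.0,"dz":0.375,"wx":0.0,"wy":0.0,"wz":-0.0},{"dx":0.001,"dy":-0.0,"dz":0.375,"wx":0.0,"wy":0.0,"wz":-0.0}]
```

The lid is nearly upright at x ≈ 0.55, too close for the second grasp from the +y side. I take the mount again and set it down at x = 0.42.

{"name": "arm_command", "arguments": {
  "increments": [
    {"dx": -0.456, "dy": -0.007, "dz": 0.47, "wx": 0.001, "wy": 0, "wz": 0},
    {"dx": -0.456, "dy": -0.006, "dz": 0.471, "wx": 0, "wy": 0, "wz": 0},
    {"dx": 0.001, "dy": 0, "dz": 0.375, "wx": 0, "wy": 0, "wz": 0},
    {"dx": 0.002, "dy": 0, "dz": 0.375, "wx": 0, "wy": 0, "wz": 0},
    {"dx": 0.001, "dy": 0, "dz": 0.375, "wx": 0, "wy": 0, "wz": 0},
    {"dx": 0.001, "dy": 0, "dz": 0.375, "wx": 0, "wy": 0, "wz": 0},
    {"dx": 0, "dy": 0, "dz": 0, "wx": 0, "wy": 0, "wz": 0}
  ]
}}

```text
time_s: 12.02
tool_pos: [0.4982, 0.0442, 0.0455]
tcp_rot: [[0.001, 1.0, -0.004], [0.419, 0.003, 0.908], [0.908, -0.003, -0.419]]
force: [0.9, 0.7, -0.8]
gripper_width: 0.08
finger_force: 0.0
```

{"name": "arm_command", "arguments": {
  "increments": [
    {"dx": 0, "dy": 0, "dz": 0, "wx": 0, "wy": 0, "wz": 0},
    {"dx": 0, "dy": 0, "dz": 0, "wx": 0, "wy": 0, "wz": 0},
    {"dx": 0, "dy": 0, "dz": 0, "wx": 0, "wy": 0, "wz": 0},
    {"dx": 0, "dy": 0, "dz": 0, "wx": 0, "wy": 0, "wz": 0},
    {"dx": 0, "dy": 0, "dz": 0, "wx": 0, "wy": 0, "wz": 0},
    {"dx": 0, "dy": 0, "dz": 0, "wx": 0, "wy": 0, "wz": 0}
  ],
  "gripper": 35,
  "force": 60
}}

```text
time_s: 12.78
tool_pos: [0.4991, 0.0422, 0.0463]
tcp_rot: [[0.0, 1.0, -0.001], [0.419, 0.001, 0.908], [0.908, -0.001, -0.419]]
force: [0.6, -3.5, 5.3]
gripper_width: 0.0444
finger_force: 62.6
```

```bash
python3 - <<'E'
from h import *
s=sense();p=np.array(s['tool_pos']);print(s['time_s'],p,s['force'],s['gripper_width'])
R=rotz_tilt(90,65)
st=rows(p+[0,0,.03],R,vmax=.02)
st=rows(np.array([.42,.05,p[2]+.03]),R,start=st,vmax=.025)
st=rows(np.array([.42,.05,p[2]+.002]),R,start=st,vmax=.015)
E
```

```text
12.775 [0.49913356 0.04219326 0.04625387] [ 0.57495796 -3.50494562  5.28281676] 0.04443006600574797
[{"dx":0.227,"dy":-0.0,"dz":-0.105,"wx":-0.0,"wy":-0.001,"wz":-0.0},{"dx":0.227,"dy":-0.0,"dz":-0.105,"wx":-0.001,"wy":-0.001,"wz":-0.0}]
[{"dx":0.014,"dy":-0.33,"dz":0.029,"wx":0.0,"wy":-0.0,"wz":-0.0},{"dx":0.013,"dy":-0.33,"dz":0.03,"wx":0.0,"wy":-0.0,"wz":-0.0},{"dx":0.014,"dy":-0.33,"dz":0.029,"wx":0.0,"wy":-0.0,"wz":-0.0},{"dx":0.013,"dy":-0.329,"dz":0.03,"wx":0.0,"wy":-0.0,"wz":-0.0}]
[{"dx":-0.211,"dy":-0.0,"dz":0.098,"wx":0.0,"wy":-0.0,"wz":-0.0},{"dx":-0.212,"dy":-0.0,"dz":0.099,"wx":0.0,"wy":-0.0,"wz":-0.0}]
```

{"name": "arm_command", "arguments": {
  "increments": [
    {"dx": 0.227, "dy": 0, "dz": -0.105, "wx": 0, "wy": -0.001, "wz": 0},
    {"dx": 0.227, "dy": 0, "dz": -0.105, "wx": -0.001, "wy": -0.001, "wz": 0},
    {"dx": 0.014, "dy": -0.33, "dz": 0.029, "wx": 0, "wy": 0, "wz": 0},
    {"dx": 0.013, "dy": -0.33, "dz": 0.03, "wx": 0, "wy": 0, "wz": 0},
    {"dx": 0.014, "dy": -0.33, "dz": 0.029, "wx": 0, "wy": 0, "wz": 0},
    {"dx": 0.013, "dy": -0.329, "dz": 0.03, "wx": 0, "wy": 0, "wz": 0},
    {"dx": -0.211, "dy": 0, "dz": 0.098, "wx": 0, "wy": 0, "wz": 0},
    {"dx": -0.212, "dy": 0, "dz": 0.099, "wx": 0, "wy": 0, "wz": 0},
    {"dx": 0, "dy": 0, "dz": 0, "wx": 0, "wy": 0, "wz": 0}
  ]
}}

```text
time_s: 13.9
tool_pos: [0.42, 0.0503, 0.0469]
tcp_rot: [[0.002, 1.0, -0.001], [0.422, 0.0, 0.907], [0.907, -0.002, -0.422]]
force: [0.8, -0.1, -0.0]
gripper_width: 0.0446
finger_force: 62.2
```

{"name": "arm_command", "arguments": {
  "increments": [
    {"dx": -0.015, "dy": 0, "dz": 0.007, "wx": 0, "wy": 0, "wz": 0},
    {"dx": 0, "dy": 0, "dz": 0, "wx": 0, "wy": 0, "wz": 0}
  ]
}}

```text
time_s: 14.15
tool_pos: [0.4197, 0.0503, 0.0468]
tcp_rot: [[0.001, 1.0, -0.001], [0.422, 0.0, 0.906], [0.906, -0.001, -0.422]]
force: [-0.3, 0.8, -1.3]
gripper_width: 0.0444
finger_force: 62.2
```

{"name": "arm_command", "arguments": {
  "increments": [
    {"dx": -0.012, "dy": 0, "dz": 0.006, "wx": 0, "wy": 0, "wz": 0},
    {"dx": 0, "dy": 0, "dz": 0, "wx": 0, "wy": 0, "wz": 0}
  ]
}}

```text
time_s: 14.4
tool_pos: [0.4197, 0.0503, 0.0462]
tcp_rot: [[0.001, 1.0, -0.0], [0.422, 0.0, 0.907], [0.907, -0.001, -0.422]]
force: [-0.2, 0.6, 0.7]
gripper_width: 0.0446
finger_force: 62.4
```

{"name": "arm_command", "arguments": {
  "increments": [
    {"dx": -0.008, "dy": 0, "dz": 0.004, "wx": 0, "wy": 0, "wz": 0},
    {"dx": 0, "dy": 0, "dz": 0, "wx": 0, "wy": 0, "wz": 0}
  ]
}}

```text
time_s: 14.65
tool_pos: [0.4198, 0.0504, 0.0462]
tcp_rot: [[0.001, 1.0, -0.0], [0.421, 0.0, 0.907], [0.907, -0.001, -0.421]]
force: [-0.6, -2.1, 7.9]
gripper_width: 0.0446
finger_force: 62.9
```

{"name": "arm_command", "arguments": {
  "increments": [
    {"dx": 0, "dy": 0, "dz": 0, "wx": 0, "wy": 0, "wz": 0},
    {"dx": 0, "dy": 0, "dz": 0, "wx": 0, "wy": 0, "wz": 0},
    {"dx": 0, "dy": 0, "dz": 0, "wx": 0, "wy": 0, "wz": 0},
    {"dx": 0, "dy": 0, "dz": 0, "wx": 0, "wy": 0, "wz": 0},
    {"dx": 0, "dy": 0, "dz": 0, "wx": 0, "wy": 0, "wz": 0}
  ],
  "gripper": 80
}}

```text
time_s: 15.28
tool_pos: [0.4196, 0.0504, 0.0455]
tcp_rot: [[0.001, 1.0, -0.001], [0.422, 0.0, 0.906], [0.906, -0.001, -0.422]]
force: [-0.3, -0.2, 0.0]
gripper_width: 0.0802
finger_force: 0.0
```

{"name": "arm_command", "arguments": {
  "increments": [
    {"dx": 0, "dy": 0, "dz": -0.3, "wx": 0, "wy": 0, "wz": 0},
    {"dx": 0, "dy": 0, "dz": -0.5, "wx": 0, "wy": 0, "wz": 0},
    {"dx": 0, "dy": 0, "dz": -0.6, "wx": 0, "wy": 0, "wz": 0},
    {"dx": 0.3, "dy": 0, "dz": -0.4, "wx": 0, "wy": 0, "wz": 0},
    {"dx": 0.6, "dy": 0, "dz": -0.2, "wx": 0, "wy": 0, "wz": 0}
  ]
}}

```text
time_s: 15.9
tool_pos: [0.4198, -0.0377, 0.1461]
tcp_rot: [[0.002, 1.0, 0.001], [0.423, -0.002, 0.906], [0.906, -0.002, -0.423]]
force: [0.8, 0.6, 0.2]
gripper_width: 0.0796
finger_force: 0.0
```

```bash
python3 - <<'E'
from h import *
s=sense();p=np.array(s['tool_pos']);print(s['time_s'],p,s['force'],s['gripper_width'])
st=rows(np.array([.42,.05,.27]),rotz_tilt(90,0),vmax=.035)
st=rows(np.array([.4197,.135,.107]),rotz_tilt(90,-55),start=st,vmax=.035)
E
```

```text
15.9 [ 0.41977838 -0.03768502  0.1461174 ] [0.82163484 0.64598972 0.2470374 ] 0.0796369475149969
[{"dx":0.277,"dy":-0.0,"dz":0.05,"wx":-0.0,"wy":-0.08,"wz":-0.0},{"dx":0.28,"dy":-0.001,"dz":0.015,"wx":-0.0,"wy":-0.08,"wz":-0.0},{"dx":0.281,"dy":0.0,"dz":-0.02,"wx":-0.0,"wy":-0.081,"wz":-0.001},{"dx":0.275,"dy":0.0,"dz":-0.055,"wx":-0.0,"wy":-0.08,"wz":0.0},{"dx":0.266,"dy":0.0,"dz":-0.09,"wx":-0.0,"wy":-0.08,"wz":0.0},{"dx":0.253,"dy":0.001,"dz":-0.123,"wx":-0.0,"wy":-0.08,"wz":-0.0},{"dx":0.236,"dy":-0.0,"dz":-0.153,"wx":-0.0,"wy":-0.081,"wz":-0.0},{"dx":0.215,"dy":-0.0,"dz":-0.182,"wx":-0.0,"wy":-0.08,"wz":-0.0},{"dx":0.189,"dy":0.0,"dz":-0.207,"wx":-0.0,"wy":-0.08,"wz":-0.001}]
[{"dx":0.202,"dy":-0.0,"dz":0.388,"wx":-0.0,"wy":-0.087,"wz":0.0},{"dx":0.254,"dy":-0.001,"dz":0.357,"wx":0.0,"wy":-0.088,"wz":0.0},{"dx":0.3,"dy":-0.0,"dz":0.319,"wx":0.0,"wy":-0.087,"wz":0.0},{"dx":0.341,"dy":-0.001,"dz":0.274,"wx":0.0,"wy":-0.087,"wz":0.0},{"dx":0.375,"dy":-0.0,"dz":0.226,"wx":0.0,"wy":-0.088,"wz":0.0},{"dx":0.402,"dy":-0.001,"dz":0.172,"wx":0.0,"wy":-0.087,"wz":0.0},{"dx":0.423,"dy":-0.0,"dz":0.116,"wx":0.0,"wy":-0.087,"wz":0.0}]
```

{"name": "arm_command", "arguments": {
  "increments": [
    {"dx": 0.277, "dy": 0, "dz": 0.05, "wx": 0, "wy": -0.08, "wz": 0},
    {"dx": 0.28, "dy": -0.001, "dz": 0.015, "wx": 0, "wy": -0.08, "wz": 0},
    {"dx": 0.281, "dy": 0, "dz": -0.02, "wx": 0, "wy": -0.081, "wz": -0.001},
    {"dx": 0.275, "dy": 0, "dz": -0.055, "wx": 0, "wy": -0.08, "wz": 0},
    {"dx": 0.266, "dy": 0, "dz": -0.09, "wx": 0, "wy": -0.08, "wz": 0},
    {"dx": 0.253, "dy": 0.001, "dz": -0.123, "wx": 0, "wy": -0.08, "wz": 0},
    {"dx": 0.236, "dy": 0, "dz": -0.153, "wx": 0, "wy": -0.081, "wz": 0},
    {"dx": 0.215, "dy": 0, "dz": -0.182, "wx": 0, "wy": -0.08, "wz": 0},
    {"dx": 0.189, "dy": 0, "dz": -0.207, "wx": 0, "wy": -0.08, "wz": -0.001}
  ]
}}

```text
time_s: 17.02
tool_pos: [0.4199, 0.0511, 0.2707]
tcp_rot: [[-0.0, 1.0, 0.002], [1.0, 0.0, -0.005], [-0.005, 0.002, -1.0]]
force: [0.1, -0.9, -0.7]
gripper_width: 0.0801
finger_force: 0.0
```

{"name": "arm_command", "arguments": {
  "increments": [
    {"dx": 0.202, "dy": 0, "dz": 0.388, "wx": 0, "wy": -0.087, "wz": 0},
    {"dx": 0.254, "dy": -0.001, "dz": 0.357, "wx": 0, "wy": -0.088, "wz": 0},
    {"dx": 0.3, "dy": 0, "dz": 0.319, "wx": 0, "wy": -0.087, "wz": 0},
    {"dx": 0.341, "dy": -0.001, "dz": 0.274, "wx": 0, "wy": -0.087, "wz": 0},
    {"dx": 0.375, "dy": 0, "dz": 0.226, "wx": 0, "wy": -0.088, "wz": 0},
    {"dx": 0.402, "dy": -0.001, "dz": 0.172, "wx": 0, "wy": -0.087, "wz": 0},
    {"dx": 0.423, "dy": 0, "dz": 0.116, "wx": 0, "wy": -0.087, "wz": 0},
    {"dx": 0, "dy": 0, "dz": 0, "wx": 0, "wy": 0, "wz": 0}
  ]
}}

```text
time_s: 18.02
tool_pos: [0.4189, 0.137, 0.104]
tcp_rot: [[-0.005, 1.0, 0.001], [0.571, 0.004, -0.821], [-0.821, -0.004, -0.571]]
force: [-0.3, -0.7, 0.4]
gripper_width: 0.0798
finger_force: 0.0
```

```bash
python3 - <<'E'
from h import *
s=sense();p=np.array(s['tool_pos']);print(s['time_s'],p,np.round(s['tcp_rot'],3).tolist(),s['force'],np.round(s['qpos'],1))
m=cams.camera_model('wrist')
I=[cams.grab_frame(n) for n in('wrist','scene','side')]
for n,i in zip('abc',I):cv2.imwrite(f'pics/z{n}.png',i)
# project expected block corners in wrist
V=np.array(m['view']);K=m['intrinsics']
for P in [(.3967,.054,.0),(.4427,.054,.0),(.3967,.054,.072),(.4427,.054,.072),(.3967,.036,.072),(.4427,.036,.072)]:
    q=V[:3,:3]@np.array(P)+V[:3,3];t=np.arctan2(np.hypot(*q[:2]),q[2]);print(P,(q[:2]/np.hypot(*q[:2])*t*K[0][0]+[K[0][2],K[1][2]]).round(0))
P=[.42,.045,.036];q=proj('side',P)[0].astype(int);r=proj('scene',P)[0].astype(int)
cr=lambda im,c:cv2.resize(im[max(c[1]-75,0):c[1]+75,max(c[0]-100,0):c[0]+100],(400,300))
cv2.imwrite('pics/v5.png',np.vstack([np.hstack([cv2.resize(I[0],(400,300)),cr(I[1],r)]),np.hstack([cr(I[2],q),cv2.resize(I[1],(400,300))])]))
st=rows(np.array([.4197,.045,.044]),rotz_tilt(90,-55),vmax=.028)
E
```

```text
18.025 [0.41889955 0.13697803 0.10400889] [[-0.005, 1.0, 0.001], [0.571, 0.004, -0.821], [-0.821, -0.004, -0.571]] [-0.29999128 -0.70507923  0.41778501] [ 35.4  40.4 102.6 -42.8  80.1  59.9]
(0.3967, 0.054, 0.0) [258. 158.]
(0.4427, 0.054, 0.0) [313. 158.]
(0.3967, 0.054, 0.072) [255. 242.]
(0.4427, 0.054, 0.072) [315. 243.]
(0.3967, 0.036, 0.072) [257. 247.]
(0.4427, 0.036, 0.072) [313. 247.]
[{"dx":-0.003,"dy":-0.003,"dz":0.464,"wx":0.0,"wy":-0.001,"wz":-0.0},{"dx":-0.003,"dy":-0.003,"dz":0.465,"wx":0.001,"wy":-0.0,"wz":-0.0},{"dx":-0.003,"dy":-0.002,"dz":0.464,"wx":0.0,"wy":-0.001,"wz":-0.0},{"dx":-0.002,"dy":-0.002,"dz":0.465,"wx":0.001,"wy":-0.0,"wz":-0.001}]
```

View pics/v5.png

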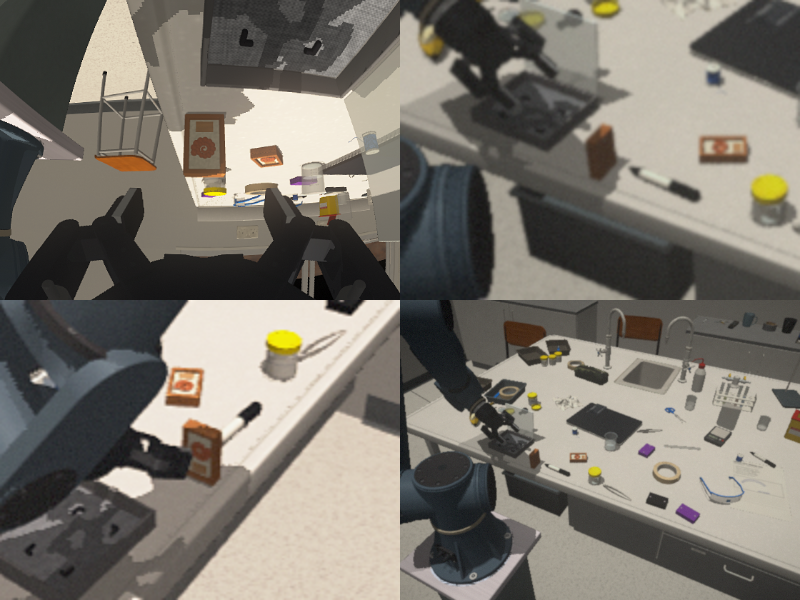

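The wrist view shows the standing mount (picture toward the camera) at (259–316, 158–248) px, as predicted. I move in and grip.

{"name": "arm_command", "arguments": {
  "increments": [
    {"dx": -0.003, "dy": -0.003, "dz": 0.464, "wx": 0, "wy": -0.001, "wz": 0},
    {"dx": -0.003, "dy": -0.003, "dz": 0.465, "wx": 0, "wy": 0, "wz": 0},
    {"dx": -0.003, "dy": -0.002, "dz": 0.464, "wx": 0, "wy": -0.001, "wz": 0},
    {"dx": -0.002, "dy": -0.002, "dz": 0.465, "wx": 0, "wy": 0, "wz": 0},
    {"dx": 0, "dy": 0, "dz": 0, "wx": 0, "wy": 0, "wz": 0},
    {"dx": 0, "dy": 0, "dz": 0, "wx": 0, "wy": 0, "wz": 0}
  ]
}}

```text
time_s: 18.92
tool_pos: [0.4199, 0.0457, 0.0443]
tcp_rot: [[0.001, 1.0, 0.003], [0.573, 0.002, -0.819], [-0.819, 0.003, -0.573]]
force: [-0.9, 0.0, 0.0]
gripper_width: 0.0798
finger_force: 0.0
```

{"name": "arm_command", "arguments": {
  "increments": [
    {"dx": 0, "dy": 0, "dz": 0, "wx": 0, "wy": 0, "wz": 0},
    {"dx": 0, "dy": 0, "dz": 0, "wx": 0, "wy": 0, "wz": 0},
    {"dx": 0, "dy": 0, "dz": 0, "wx": 0, "wy": 0, "wz": 0},
    {"dx": 0, "dy": 0, "dz": 0, "wx": 0, "wy": 0, "wz": 0},
    {"dx": 0, "dy": 0, "dz": 0, "wx": 0, "wy": 0, "wz": 0},
    {"dx": 0, "dy": 0, "dz": 0, "wx": 0, "wy": 0, "wz": 0}
  ],
  "gripper": 35,
  "force": 60
}}

```text
time_s: 19.68
tool_pos: [0.4193, 0.0458, 0.0435]
tcp_rot: [[-0.001, 1.0, 0.003], [0.571, 0.003, -0.821], [-0.821, 0.001, -0.571]]
force: [-0.7, 4.1, 6.6]
gripper_width: 0.0445
finger_force: 60.2
```

```bash
python3 - <<'E'
from h import *
s=sense();p=np.array(s['tool_pos']);print(s['time_s'],p,np.round(s['tcp_rot'],3).tolist(),s['force'],s['gripper_width'])
st=rows(p+[0,0,.14],rotz_tilt(90,-55),vmax=.035)
st=rows(np.array([.43,.1,.22]),rotz_tilt(90,0),start=st)
st=rows(np.array([.4763,.20,.12]),rotz_tilt(87.4,35),start=st)
E
```

```text
19.675 [0.41933925 0.04580623 0.04346908] [[-0.001, 1.0, 0.003], [0.571, 0.003, -0.821], [-0.821, 0.001, -0.571]] [-0.65305459  4.12621203  6.59242125] 0.044523456880502736
[{"dx":-0.479,"dy":0.001,"dz":-0.333,"wx":0.001,"wy":0.0,"wz":0.0},{"dx":-0.479,"dy":-0.0,"dz":-0.334,"wx":0.0,"wy":0.001,"wz":0.0},{"dx":-0.478,"dy":-0.0,"dz":-0.334,"wx":0.001,"wy":0.0,"wz":0.001},{"dx":-0.478,"dy":-0.0,"dz":-0.334,"wx":0.0,"wy":0.001,"wz":-0.0}]
[{"dx":0.003,"dy":0.025,"dz":-0.156,"wx":0.0,"wy":0.087,"wz":-0.0},{"dx":0.024,"dy":0.026,"dz":-0.153,"wx":0.0,"wy":0.088,"wz":-0.0},{"dx":0.045,"dy":0.025,"dz":-0.149,"wx":0.0,"wy":0.087,"wz":-0.0},{"dx":0.065,"dy":0.026,"dz":-0.142,"wx":0.0,"wy":0.087,"wz":-0.0},{"dx":0.083,"dy":0.025,"dz":-0.131,"wx":0.0,"wy":0.087,"wz":-0.0},{"dx":0.101,"dy":0.025,"dz":-0.119,"wx":0.0,"wy":0.088,"wz":-0.0},{"dx":0.115,"dy":0.026,"dz":-0.103,"wx":0.0,"wy":0.087,"wz":-0.0}]
[{"dx":0.333,"dy":0.154,"dz":0.333,"wx":-0.002,"wy":0.078,"wz":0.006},{"dx":0.292,"dy":0.15,"dz":0.373,"wx":-0.001,"wy":0.077,"wz":0.005},{"dx":0.246,"dy":0.147,"dz":0.405,"wx":-0.002,"wy":0.078,"wz":0.006},{"dx":0.195,"dy":0.144,"dz":0.432,"wx":-0.002,"wy":0.078,"wz":0.005},{"dx":0.143,"dy":0.142,"dz":0.454,"wx":-0.002,"wy":0.078,"wz":0.006}]
```

{"name": "arm_command", "arguments": {
  "increments": [
    {"dx": -0.479, "dy": 0.001, "dz": -0.333, "wx": 0, "wy": 0, "wz": 0},
    {"dx": -0.479, "dy": 0, "dz": -0.334, "wx": 0, "wy": 0.001, "wz": 0},
    {"dx": -0.478, "dy": 0, "dz": -0.334, "wx": 0.001, "wy": 0, "wz": 0.001},
    {"dx": -0.478, "dy": 0, "dz": -0.334, "wx": 0, "wy": 0.001, "wz": 0}
  ]
}}

```text
time_s: 20.18
tool_pos: [0.4189, 0.0455, 0.184]
tcp_rot: [[-0.0, 1.0, 0.001], [0.575, 0.001, -0.818], [-0.818, 0.0, -0.575]]
force: [0.2, 0.5, -0.1]
gripper_width: 0.0442
finger_force: 61.8
```

{"name": "arm_command", "arguments": {
  "increments": [
    {"dx": 0.003, "dy": 0.025, "dz": -0.156, "wx": 0, "wy": 0.087, "wz": 0},
    {"dx": 0.024, "dy": 0.026, "dz": -0.153, "wx": 0, "wy": 0.088, "wz": 0},
    {"dx": 0.045, "dy": 0.025, "dz": -0.149, "wx": 0, "wy": 0.087, "wz": 0},
    {"dx": 0.065, "dy": 0.026, "dz": -0.142, "wx": 0, "wy": 0.087, "wz": 0},
    {"dx": 0.083, "dy": 0.025, "dz": -0.131, "wx": 0, "wy": 0.087, "wz": 0},
    {"dx": 0.101, "dy": 0.025, "dz": -0.119, "wx": 0, "wy": 0.088, "wz": 0},
    {"dx": 0.115, "dy": 0.026, "dz": -0.103, "wx": 0, "wy": 0.087, "wz": 0}
  ]
}}

```text
time_s: 21.05
tool_pos: [0.4298, 0.1, 0.22]
tcp_rot: [[-0.001, 1.0, 0.002], [1.0, 0.001, 0.005], [0.005, 0.002, -1.0]]
force: [-1.0, -0.4, -1.0]
gripper_width: 0.0439
finger_force: 61.8
```

{"name": "arm_command", "arguments": {
  "increments": [
    {"dx": 0.333, "dy": 0.154, "dz": 0.333, "wx": -0.002, "wy": 0.078, "wz": 0.006},
    {"dx": 0.292, "dy": 0.15, "dz": 0.373, "wx": -0.001, "wy": 0.077, "wz": 0.005},
    {"dx": 0.246, "dy": 0.147, "dz": 0.405, "wx": -0.002, "wy": 0.078, "wz": 0.006},
    {"dx": 0.195, "dy": 0.144, "dz": 0.432, "wx": -0.002, "wy": 0.078, "wz": 0.005},
    {"dx": 0.143, "dy": 0.142, "dz": 0.454, "wx": -0.002, "wy": 0.078, "wz": 0.006},
    {"dx": 0, "dy": 0, "dz": 0, "wx": 0, "wy": 0, "wz": 0},
    {"dx": 0, "dy": 0, "dz": 0, "wx": 0, "wy": 0, "wz": 0}
  ]
}}

```text
time_s: 21.92
tool_pos: [0.4758, 0.1993, 0.1201]
tcp_rot: [[0.035, 0.999, 0.026], [0.819, -0.044, 0.572], [0.572, 0.001, -0.82]]
force: [-0.8, -0.1, 0.2]
gripper_width: 0.0438
finger_force: 61.8
```

```bash
python3 - <<'E'
from h import *
s=sense();p=np.array(s['tool_pos']);print(s['time_s'],p,np.round(s['tcp_rot'],3).tolist(),s['force'],np.round(s['qpos'],1))
m=cams.camera_model('wrist')
I=[cams.grab_frame(n) for n in('wrist','scene','side')]
for n,i in zip('abc',I):cv2.imwrite(f'pics/u{n}.png',i)
V=np.array(m['view']);K=m['intrinsics']
R=np.array(s['tcp_rot']);B=rotz_tilt(87.4,0)
# block axes in tool frame: y along tool-x at zero pitch; predicted top-face corners
yd=R@Ro.from_euler('y',-35,degrees=True).as_matrix();X,Y,Z=yd[:,0],yd[:,1],-yd[:,2]
c=p+.0075*X-.0098*Z
for n in('wrist','side'):
  for a in(-36,36):
    for b in(-23,23):
      P=c+X*a/1e3+Y*b/1e3+Z*.018
      if n=='side': print(n,(a,b),proj(n,P).round(1));continue
      q=V[:3,:3]@P+V[:3,3];t=np.arctan2(np.hypot(*q[:2]),q[2]);print((a,b),(q[:2]/np.hypot(*q[:2])*t*K[0][0]+[K[0][2],K[1][2]]).round(0))
cr=lambda im,c:cv2.resize(im[max(c[1]-75,0):c[1]+75,max(c[0]-100,0):c[0]+100],(400,300))
q=proj('side',p)[0].astype(int);r=proj('scene',p)[0].astype(int);print(q,r)
cv2.imwrite('pics/v6.png',np.vstack([np.hstack([cv2.resize(I[0],(400,300)),cr(I[1],r)]),np.hstack([cr(I[2],q),np.zeros((300,400,3),np.uint8)])]))
st=rows(np.array([.476,.21,.05]),rotz_tilt(87.4,35),vmax=.03)
E
```

```text
21.925 [0.47584182 0.19934778 0.1200748 ] [[0.035, 0.999, 0.026], [0.819, -0.044, 0.572], [0.572, 0.001, -0.82]] [-0.7508381  -0.14377568  0.22726437] [  0.2  26.2 113.2  48.1  50.2 -32.2]
(-36, -23) [234. 328.]
(-36, 23) [334. 328.]
(36, -23) [239. 182.]
(36, 23) [329. 182.]
side (-36, -23) [[234.2 270. ]]
side (-36, 23) [[217.6 262.2]]
side (36, -23) [[210.2 288.4]]
side (36, 23) [[193.1 279.5]]
[216 276] [153 174]
[{"dx":-0.177,"dy":-0.004,"dz":0.354,"wx":0.0,"wy":0.0,"wz":0.001},{"dx":-0.178,"dy":-0.004,"dz":0.354,"wx":0.001,"wy":0.0,"wz":0.0},{"dx":-0.177,"dy":-0.004,"dz":0.354,"wx":-0.0,"wy":0.0,"wz":0.001}]
```

View pics/v6.png

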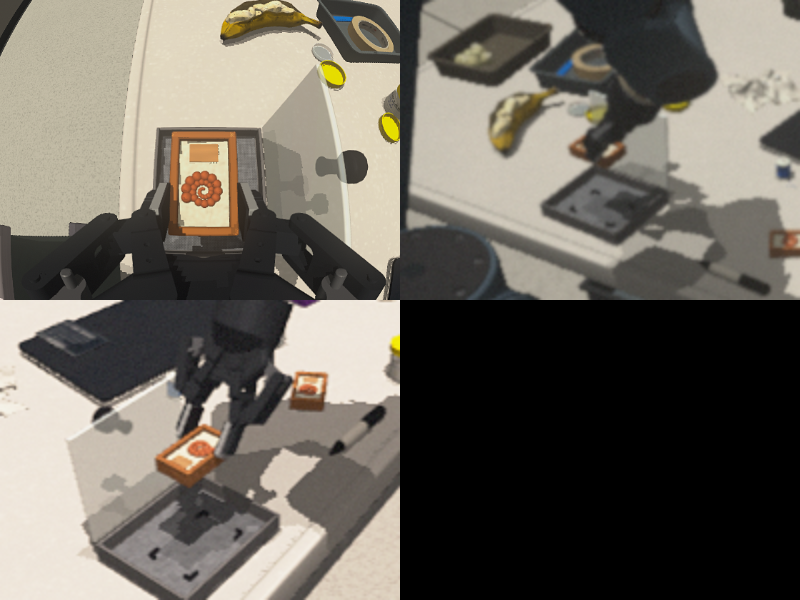

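The wrist view shows the mount held face up (241–330, 185–326 px), within 3 px of the prediction and aligned over the nest. I lower it in.

{"name": "arm_command", "arguments": {
  "increments": [
    {"dx": -0.177, "dy": -0.004, "dz": 0.354, "wx": 0, "wy": 0, "wz": 0.001},
    {"dx": -0.178, "dy": -0.004, "dz": 0.354, "wx": 0.001, "wy": 0, "wz": 0},
    {"dx": -0.177, "dy": -0.004, "dz": 0.354, "wx": 0, "wy": 0, "wz": 0.001},
    {"dx": 0, "dy": 0, "dz": 0, "wx": 0, "wy": 0, "wz": 0},
    {"dx": 0, "dy": 0, "dz": 0, "wx": 0, "wy": 0, "wz": 0}
  ]
}}

```text
time_s: 22.7
tool_pos: [0.4761, 0.2101, 0.05]
tcp_rot: [[0.039, 0.999, 0.026], [0.818, -0.046, 0.574], [0.574, -0.001, -0.819]]
force: [0.1, -0.0, -0.2]
gripper_width: 0.044
finger_force: 61.8
```

```bash
python3 - <<'E'
from h import *
s=sense();print(s['tool_pos'],s['force'])
st=rows(np.array([.476,.21,.019]),rotz_tilt(87.4,35),vmax=.01)
E
```

```text
[0.47611239 0.21007995 0.05003664] [ 0.08306242 -0.00244653 -0.17981887]
[{"dx":-0.075,"dy":-0.0,"dz":0.106,"wx":-0.0,"wy":-0.0,"wz":-0.0},{"dx":-0.074,"dy":-0.001,"dz":0.105,"wx":-0.0,"wy":-0.0,"wz":-0.0},{"dx":-0.075,"dy":0.0,"dz":0.106,"wx":-0.0,"wy":-0.0,"wz":-0.001},{"dx":-0.074,"dy":-0.0,"dz":0.106,"wx":-0.0,"wy":-0.001,"wz":0.0}]
```

{"name": "arm_command", "arguments": {
  "increments": [
    {"dx": -0.075, "dy": 0, "dz": 0.106, "wx": 0, "wy": 0, "wz": 0},
    {"dx": -0.074, "dy": 0, "dz": 0.105, "wx": 0, "wy": 0, "wz": 0},
    {"dx": -0.075, "dy": 0, "dz": 0.106, "wx": 0, "wy": 0, "wz": 0},
    {"dx": -0.074, "dy": 0, "dz": 0.106, "wx": 0, "wy": 0, "wz": 0},
    {"dx": 0, "dy": 0, "dz": 0, "wx": 0, "wy": 0, "wz": 0}
  ]
}}

```text
time_s: 23.32
tool_pos: [0.4752, 0.21, 0.0172]
tcp_rot: [[0.04, 0.999, 0.024], [0.818, -0.047, 0.574], [0.574, -0.004, -0.819]]
force: [0.6, 0.1, -0.4]
gripper_width: 0.0443
finger_force: 61.8
```

{"name": "arm_command", "arguments": {
  "increments": [
    {"dx": -0.014, "dy": 0, "dz": 0.02, "wx": 0, "wy": 0, "wz": 0},
    {"dx": -0.014, "dy": 0, "dz": 0.02, "wx": 0, "wy": 0, "wz": 0},
    {"dx": 0, "dy": 0, "dz": 0, "wx": 0, "wy": 0, "wz": 0}
  ]
}}

```text
time_s: 23.7
tool_pos: [0.4756, 0.21, 0.015]
tcp_rot: [[0.04, 0.999, 0.025], [0.818, -0.047, 0.574], [0.574, -0.002, -0.819]]
force: [0.2, -0.5, -1.1]
gripper_width: 0.0444
finger_force: 61.8
```

{"name": "arm_command", "arguments": {
  "increments": [
    {"dx": -0.01, "dy": 0, "dz": 0.014, "wx": 0, "wy": 0, "wz": 0},
    {"dx": 0, "dy": 0, "dz": 0, "wx": 0, "wy": 0, "wz": 0}
  ]
}}

```text
time_s: 23.95
tool_pos: [0.4756, 0.21, 0.0139]
tcp_rot: [[0.04, 0.999, 0.025], [0.818, -0.047, 0.574], [0.574, -0.002, -0.819]]
force: [-0.8, 0.2, 0.1]
gripper_width: 0.0439
finger_force: 61.8
```

{"name": "arm_command", "arguments": {
  "increments": [
    {"dx": -0.008, "dy": 0, "dz": 0.011, "wx": 0, "wy": 0, "wz": 0},
    {"dx": 0, "dy": 0, "dz": 0, "wx": 0, "wy": 0, "wz": 0}
  ]
}}

```text
time_s: 24.2
tool_pos: [0.4756, 0.2101, 0.0137]
tcp_rot: [[0.039, 0.999, 0.025], [0.817, -0.046, 0.575], [0.575, -0.002, -0.818]]
force: [-3.1, -2.8, 9.2]
gripper_width: 0.0442
finger_force: 62.9
```

{"name": "arm_command", "arguments": {
  "increments": [
    {"dx": -0.008, "dy": 0, "dz": 0.011, "wx": 0, "wy": 0, "wz": 0},
    {"dx": 0, "dy": 0, "dz": 0, "wx": 0, "wy": 0, "wz": 0}
  ]
}}

```text
time_s: 24.45
tool_pos: [0.4756, 0.2101, 0.0136]
tcp_rot: [[0.039, 0.999, 0.025], [0.816, -0.046, 0.576], [0.576, -0.002, -0.817]]
force: [-6.5, -8.2, 21.0]
gripper_width: 0.0442
finger_force: 64.3
```

{"name": "arm_command", "arguments": {
  "increments": [
    {"dx": 0.008, "dy": 0, "dz": -0.011, "wx": 0, "wy": 0, "wz": 0},
    {"dx": 0, "dy": 0, "dz": 0, "wx": 0, "wy": 0, "wz": 0}
  ]
}}

```text
time_s: 24.7
tool_pos: [0.4756, 0.2101, 0.0137]
tcp_rot: [[0.039, 0.999, 0.025], [0.817, -0.046, 0.575], [0.575, -0.002, -0.818]]
force: [-3.7, -3.0, 9.6]
gripper_width: 0.0443
finger_force: 63.0
```

{"name": "arm_command", "arguments": {
  "increments": [
    {"dx": 0, "dy": 0, "dz": 0, "wx": 0, "wy": 0, "wz": 0},
    {"dx": 0, "dy": 0, "dz": 0, "wx": 0, "wy": 0, "wz": 0},
    {"dx": 0, "dy": 0, "dz": 0, "wx": 0, "wy": 0, "wz": 0},
    {"dx": 0, "dy": 0, "dz": 0, "wx": 0, "wy": 0, "wz": 0}
  ],
  "gripper": 64
}}

```text
time_s: 25.2
tool_pos: [0.4755, 0.21, 0.013]
tcp_rot: [[0.04, 0.999, 0.025], [0.818, -0.047, 0.574], [0.574, -0.003, -0.819]]
force: [0.7, -0.4, -0.4]
gripper_width: 0.0642
finger_force: 0.0
```

{"name": "arm_command", "arguments": {
  "increments": [
    {"dx": 0, "dy": 0, "dz": -0.3, "wx": 0, "wy": 0, "wz": 0},
    {"dx": 0, "dy": 0, "dz": -0.5, "wx": 0, "wy": 0, "wz": 0},
    {"dx": 0, "dy": 0, "dz": -0.7, "wx": 0, "wy": 0, "wz": 0},
    {"dx": 0, "dy": 0, "dz": -0.7, "wx": 0, "wy": 0, "wz": 0},
    {"dx": 0, "dy": 0, "dz": -0.7, "wx": 0, "wy": 0, "wz": 0}
  ]
}}

```text
time_s: 25.82
tool_pos: [0.471, 0.1093, 0.1566]
tcp_rot: [[0.04, 0.999, 0.025], [0.818, -0.047, 0.574], [0.574, -0.003, -0.819]]
force: [0.1, -0.9, 0.4]
gripper_width: 0.0643
finger_force: 0.0
```

```bash
python3 - <<'E'
from h import *
s=sense();p=np.array(s['tool_pos']);print(s['time_s'],p,s['force'])
m=cams.camera_model('wrist')
I=[cams.grab_frame(n) for n in('wrist','scene','side')]
for n,i in zip('abc',I):cv2.imwrite(f'pics/t{n}.png',i)
cr=lambda im,c,h=60,w=80:cv2.resize(im[max(c[1]-h,0):c[1]+h,max(c[0]-w,0):c[0]+w],(400,300))
P=[.48,.2175,.03];q=proj('side',P)[0].astype(int);r=proj('scene',P)[0].astype(int);print(q,r)
hsv=cv2.cvtColor(I[0],cv2.COLOR_BGR2HSV);mk=cv2.inRange(hsv,(3,70,40),(25,255,255))
num,lab,st,ce=cv2.connectedComponentsWithStats(mk)
for l in range(1,num):
    if st[l,4]<400: continue
    pts=cv2.findContours((lab==l).astype(np.uint8),cv2.RETR_EXTERNAL,cv2.CHAIN_APPROX_NONE)[0][0][:,0]
    print(st[l],cv2.minAreaRect((wplane(pts,.022,m)[:,:2]*1000).astype(np.float32)))
cv2.imwrite('pics/v7.png',np.vstack([np.hstack([cv2.resize(I[0],(400,300)),cr(I[1],r)]),np.hstack([cr(I[2],q),cr(I[0],(281,200),90,120)])]))
E
```

```text
25.825 [0.4709615  0.10931197 0.1565957 ] [ 0.06086841 -0.86801381  0.40589505]
[211 313] [153 195]
[ 305    0  119   31 2140] ((606.4981079101562, 498.0295104980469), (203.1019287109375, 70.10626220703125), 16.467103958129883)
[460   4  59  40 864] ((833.1818237304688, 509.81781005859375), (137.91233825683594, 102.46968078613281), 7.980830192565918)
[ 261  149   49   72 1504] ((476.2720031738281, 213.64743041992188), (76.34149932861328, 46.28880310058594), 87.27153015136719)
[270 175  28  24 509] ((474.5956726074219, 209.94891357421875), (24.43265151977539, 26.550512313842773), 87.25816345214844)
```

View pics/v7.png

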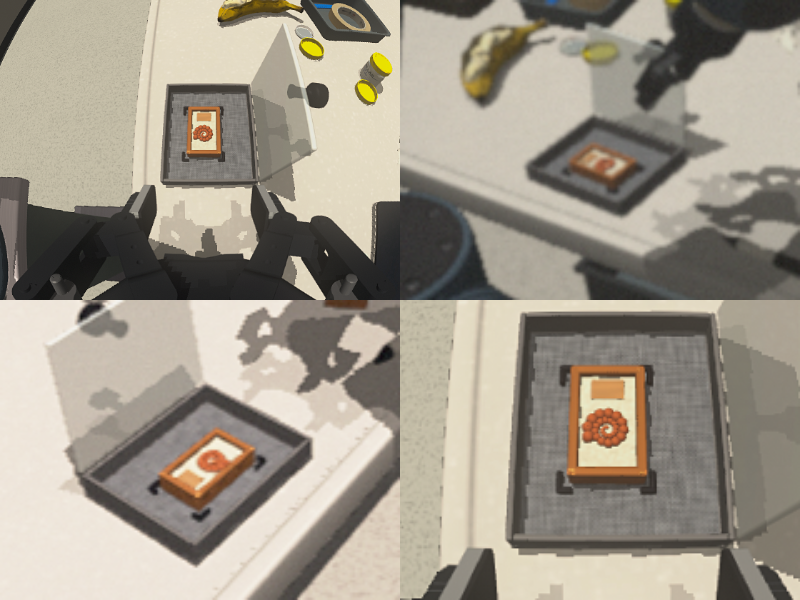

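The mount lies face up and flat inside the four cleats (side ~(205,315)), centred on the nest to within about 2 mm. Next I measure the lid angle and work out the closing arc from behind the lid, beside the knob.

```bash
cat > lid.py <<'E'
from h import *
X=np.array([.999,-.0454,0]);Y=np.array([.0454,.999,0]);Zz=np.array([0,0,1.])
C=np.array([.4763,.2175,0])+.008*X
def W(x,y,z): return C+X*x+Y*y+Zz*z
def tip(th,r=.098,y=-.038,gap=0.,off=.006,a=.0145):
    t=np.radians(th);n=np.array([np.sin(t),np.cos(t)])
    q=np.array([.064,.024])+r*np.array([-np.cos(t),np.sin(t)])+n*(off+gap+a*np.sin(t))
    return W(q[0],y,q[1])
E
python3 - <<'E'
from lid import *
m=cams.camera_model('wrist')
for n,px,yy in(('w',(393,35),.075),('w',(440,213),-.075),('scene',(188,165),-.075),('side',(209.5,235),-.075)):
    c,d=wray(px,m) if n=='w' else ray(n,px)
    d=d[0];k=((W(0,yy,0)-c)@Y)/(d@Y);P=c+k*d-C;x,z=P@X,P[2]
    print(n,yy,round(x,4),round(z,4),'th',np.degrees(np.arctan2(z-.024,.064-x)).round(1))
p0=np.array(sense()['tool_pos']);print(p0, tip(90,gap=.02))
R=rotz_tilt(87.4,0)
st=rows(np.array([.50,.12,.29]),R)
q=tip(90,gap=.04);q2=q.copy();q2[2]=.29
st=rows(q2,R,start=st);st=rows(q,R,start=st)
E
```

```text
w 0.075 0.0808 0.1465 th 97.8
w -0.075 0.0865 0.1445 th 100.6
scene -0.075 0.0878 0.1176 th 104.3
side -0.075 0.0624 0.1644 th 89.4
[0.47203828 0.10932594 0.15662191] [0.5869623 0.1744305 0.122    ]
[{"dx":0.288,"dy":0.092,"dz":-0.341,"wx":0.0,"wy":-0.078,"wz":-0.0},{"dx":0.244,"dy":0.091,"dz":-0.374,"wx":0.0,"wy":-0.078,"wz":-0.001},{"dx":0.197,"dy":0.092,"dz":-0.4,"wx":0.001,"wy":-0.078,"wz":-0.0},{"dx":0.146,"dy":0.092,"dz":-0.422,"wx":-0.0,"wy":-0.077,"wz":-0.0},{"dx":0.094,"dy":0.091,"dz":-0.436,"wx":-0.0,"wy":-0.078,"wz":-0.001}]
[{"dx":0.324,"dy":0.58,"dz":-0.0,"wx":-0.0,"wy":-0.0,"wz":0.0},{"dx":0.323,"dy":0.58,"dz":-0.0,"wx":-0.0,"wy":-0.0,"wz":0.0},{"dx":0.324,"dy":0.58,"dz":-0.0,"wx":-0.0,"wy":-0.0,"wz":0.0}]
[{"dx":-0.0,"dy":0.0,"dz":0.7,"wx":-0.0,"wy":-0.0,"wz":0.0},{"dx":-0.001,"dy":0.0,"dz":0.7,"wx":-0.0,"wy":-0.0,"wz":0.0},{"dx":-0.0,"dy":0.001,"dz":0.7,"wx":-0.0,"wy":-0.0,"wz":0.0},{"dx":-0.0,"dy":-0.0,"dz":0.7,"wx":-0.0,"wy":-0.0,"wz":0.0}]
```

The lid stands at about 100°. I close the fingers, go over it, then come down behind it.

{"name": "arm_command", "arguments": {
  "increments": [
    {"dx": 0.288, "dy": 0.092, "dz": -0.341, "wx": 0, "wy": -0.078, "wz": 0},
    {"dx": 0.244, "dy": 0.091, "dz": -0.374, "wx": 0, "wy": -0.078, "wz": -0.001},
    {"dx": 0.197, "dy": 0.092, "dz": -0.4, "wx": 0.001, "wy": -0.078, "wz": 0},
    {"dx": 0.146, "dy": 0.092, "dz": -0.422, "wx": 0, "wy": -0.077, "wz": 0},
    {"dx": 0.094, "dy": 0.091, "dz": -0.436, "wx": 0, "wy": -0.078, "wz": -0.001},
    {"dx": 0.324, "dy": 0.58, "dz": 0, "wx": 0, "wy": 0, "wz": 0},
    {"dx": 0.323, "dy": 0.58, "dz": 0, "wx": 0, "wy": 0, "wz": 0},
    {"dx": 0.324, "dy": 0.58, "dz": 0, "wx": 0, "wy": 0, "wz": 0},
    {"dx": 0, "dy": 0, "dz": 0, "wx": 0, "wy": 0, "wz": 0}
  ],
  "gripper": 0
}}

```text
time_s: 27.1
tool_pos: [0.6071, 0.1763, 0.2857]
tcp_rot: [[0.041, 0.999, -0.006], [0.999, -0.041, 0.001], [0.001, -0.006, -1.0]]
force: [-0.1, -1.3, -1.0]
gripper_width: -0.0004
finger_force: 0.0
```

```bash
python3 - <<'E'
from lid import *
s=sense();print(s['time_s'],s['tool_pos'],s['gripper_width'])
R=rotz_tilt(87.4,0)
st=rows(tip(100,gap=.027),R,vmax=.045)
st=rows(tip(100,gap=.004),R,start=st,vmax=.012)
for th in range(93,-1,-8): st=rows(tip(th,gap=-.002),R,start=st,n=1)
E
```

```text
27.1 [0.60712027 0.17628652 0.2856539 ] -0.00038618583905511346
[{"dx":-0.012,"dy":0.017,"dz":0.722,"wx":-0.001,"wy":-0.0,"wz":0.001},{"dx":-0.013,"dy":0.016,"dz":0.722,"wx":-0.001,"wy":-0.0,"wz":0.0},{"dx":-0.012,"dy":0.015,"dz":0.723,"wx":-0.001,"wy":-0.0,"wz":0.001},{"dx":-0.012,"dy":0.014,"dz":0.722,"wx":-0.001,"wy":-0.001,"wz":0.001}]
[{"dx":-0.0,"dy":-0.189,"dz":-0.033,"wx":-0.0,"wy":0.0,"wz":-0.0},{"dx":-0.0,"dy":-0.189,"dz":-0.034,"wx":-0.0,"wy":0.0,"wz":-0.0}]
[{"dx":-0.0,"dy":-0.289,"dz":-0.076,"wx":-0.0,"wy":0.0,"wz":-0.0}]
[{"dx":-0.0,"dy":-0.229,"dz":-0.039,"wx":-0.0,"wy":0.0,"wz":-0.0}]
[{"dx":-0.001,"dy":-0.237,"dz":-0.006,"wx":-0.0,"wy":0.0,"wz":-0.0}]
[{"dx":0.0,"dy":-0.239,"dz":0.03,"wx":-0.0,"wy":0.0,"wz":-0.0}]
[{"dx":0.0,"dy":-0.237,"dz":0.066,"wx":-0.0,"wy":0.0,"wz":-0.0}]
[{"dx":0.0,"dy":-0.227,"dz":0.103,"wx":-0.0,"wy":0.0,"wz":-0.0}]
[{"dx":0.0,"dy":-0.211,"dz":0.138,"wx":-0.0,"wy":0.0,"wz":-0.0}]
[{"dx":0.0,"dy":-0.19,"dz":0.17,"wx":-0.0,"wy":0.0,"wz":-0.0}]
[{"dx":0.0,"dy":-0.162,"dz":0.2,"wx":-0.0,"wy":0.0,"wz":-0.0}]
[{"dx":0.001,"dy":-0.131,"dz":0.224,"wx":-0.0,"wy":0.0,"wz":-0.0}]
[{"dx":-0.0,"dy":-0.094,"dz":0.243,"wx":-0.0,"wy":0.0,"wz":-0.0}]
[{"dx":-0.0,"dy":-0.055,"dz":0.256,"wx":-0.0,"wy":0.0,"wz":-0.0}]
```

{"name": "arm_command", "arguments": {
  "increments": [
    {"dx": -0.012, "dy": 0.017, "dz": 0.722, "wx": -0.001, "wy": 0, "wz": 0.001},
    {"dx": -0.013, "dy": 0.016, "dz": 0.722, "wx": -0.001, "wy": 0, "wz": 0},
    {"dx": -0.012, "dy": 0.015, "dz": 0.723, "wx": -0.001, "wy": 0, "wz": 0.001},
    {"dx": -0.012, "dy": 0.014, "dz": 0.722, "wx": -0.001, "wy": 0, "wz": 0.001},
    {"dx": 0, "dy": -0.189, "dz": -0.033, "wx": 0, "wy": 0, "wz": 0},
    {"dx": 0, "dy": -0.189, "dz": -0.034, "wx": 0, "wy": 0, "wz": 0}
  ]
}}

```text
time_s: 27.85
tool_pos: [0.5865, 0.173, 0.1205]
tcp_rot: [[0.048, 0.999, 0.004], [0.999, -0.048, 0.001], [0.001, 0.004, -1.0]]
force: [-0.3, -0.2, 1.2]
gripper_width: -0.0001
finger_force: 0.0
```

{"name": "arm_command", "arguments": {
  "increments": [
    {"dx": 0, "dy": -0.145, "dz": -0.038, "wx": 0, "wy": 0, "wz": 0},
    {"dx": 0, "dy": -0.144, "dz": -0.038, "wx": 0, "wy": 0, "wz": 0}
  ]
}}

```text
time_s: 28.1
tool_pos: [0.5698, 0.1737, 0.1252]
tcp_rot: [[0.048, 0.999, 0.006], [0.999, -0.048, 0.001], [0.002, 0.006, -1.0]]
force: [1.3, -0.2, -1.0]
gripper_width: 0.0001
finger_force: 0.6
```

{"name": "arm_command", "arguments": {
  "increments": [
    {"dx": 0, "dy": -0.115, "dz": -0.02, "wx": 0, "wy": 0, "wz": 0},
    {"dx": 0, "dy": -0.114, "dz": -0.019, "wx": 0, "wy": 0, "wz": 0},
    {"dx": 0, "dy": -0.119, "dz": -0.003, "wx": 0, "wy": 0, "wz": 0},
    {"dx": 0, "dy": -0.118, "dz": -0.003, "wx": 0, "wy": 0, "wz": 0}
  ]
}}

```text
time_s: 28.6
tool_pos: [0.5414, 0.1748, 0.1261]
tcp_rot: [[0.048, 0.999, 0.003], [0.999, -0.048, 0.001], [0.001, 0.003, -1.0]]
force: [2.0, 0.4, -0.5]
gripper_width: -0.0003
finger_force: 0.6
```

{"name": "arm_command", "arguments": {
  "increments": [
    {"dx": 0, "dy": -0.239, "dz": 0.03, "wx": 0, "wy": 0, "wz": 0},
    {"dx": 0, "dy": -0.237, "dz": 0.066, "wx": 0, "wy": 0, "wz": 0},
    {"dx": 0, "dy": -0.227, "dz": 0.103, "wx": 0, "wy": 0, "wz": 0},
    {"dx": 0, "dy": -0.211, "dz": 0.138, "wx": 0, "wy": 0, "wz": 0},
    {"dx": 0, "dy": -0.19, "dz": 0.17, "wx": 0, "wy": 0, "wz": 0},
    {"dx": 0, "dy": -0.162, "dz": 0.2, "wx": 0, "wy": 0, "wz": 0}
  ]
}}

```text
time_s: 29.35
tool_pos: [0.4653, 0.1785, 0.0828]
tcp_rot: [[0.048, 0.999, 0.003], [0.999, -0.048, 0.001], [0.001, 0.003, -1.0]]
force: [0.5, 0.2, -0.2]
gripper_width: -0.0001
finger_force: 0.4
```

{"name": "arm_command", "arguments": {
  "increments": [
    {"dx": 0, "dy": -0.131, "dz": 0.224, "wx": 0, "wy": 0, "wz": 0},
    {"dx": 0, "dy": -0.094, "dz": 0.243, "wx": 0, "wy": 0, "wz": 0},
    {"dx": 0, "dy": 0, "dz": 0, "wx": 0, "wy": 0, "wz": 0}
  ]
}}

```text
time_s: 29.72
tool_pos: [0.4515, 0.1789, 0.0543]
tcp_rot: [[0.048, 0.999, 0.0], [0.999, -0.048, -0.0], [-0.0, 0.0, -1.0]]
force: [0.6, 0.9, 0.1]
gripper_width: -0.0002
finger_force: 0.0
```

```bash
python3 - <<'E'
from lid import *
s=sense();print(s['time_s'],s['tool_pos'],s['force'],[ (th,tip(th).round(4).tolist()) for th in (13,5,0)])
E
```

```text
29.725 [0.45148319 0.17894285 0.05426433] [0.62471099 0.87781431 0.14079094] [(13, [0.4532, 0.1805, 0.0551]), (5, [0.4496, 0.1807, 0.0398]), (0, [0.4486, 0.1807, 0.03])]
```

{"name": "arm_command", "arguments": {
  "increments": [
    {"dx": 0, "dy": -0.04, "dz": 0.12, "wx": 0, "wy": 0, "wz": 0},
    {"dx": 0, "dy": -0.03, "dz": 0.12, "wx": 0, "wy": 0, "wz": 0},
    {"dx": 0, "dy": 0, "dz": 0.07, "wx": 0, "wy": 0, "wz": 0},
    {"dx": 0, "dy": 0, "dz": 0, "wx": 0, "wy": 0, "wz": 0}
  ]
}}

```text
time_s: 30.22
tool_pos: [0.4485, 0.1793, 0.0366]
tcp_rot: [[0.048, 0.999, 0.003], [0.999, -0.048, 0.001], [0.001, 0.002, -1.0]]
force: [-0.0, 0.3, -0.3]
gripper_width: 0.0
finger_force: 0.0
```

{"name": "arm_command", "arguments": {
  "increments": [
    {"dx": 0, "dy": 0, "dz": 0.04, "wx": 0, "wy": 0, "wz": 0},
    {"dx": 0, "dy": 0, "dz": 0.03, "wx": 0, "wy": 0, "wz": 0},
    {"dx": 0, "dy": 0, "dz": 0, "wx": 0, "wy": 0, "wz": 0}
  ]
}}

```text
time_s: 30.6
tool_pos: [0.4486, 0.1794, 0.0326]
tcp_rot: [[0.048, 0.999, 0.003], [0.999, -0.048, 0.001], [0.001, 0.003, -1.0]]
force: [0.7, -0.4, -0.4]
gripper_width: -0.0001
finger_force: 0.0
```

{"name": "arm_command", "arguments": {
  "increments": [
    {"dx": 0, "dy": 0, "dz": 0.03, "wx": 0, "wy": 0, "wz": 0},
    {"dx": 0, "dy": 0, "dz": 0.02, "wx": 0, "wy": 0, "wz": 0},
    {"dx": 0, "dy": 0, "dz": 0, "wx": 0, "wy": 0, "wz": 0}
  ]
}}

```text
time_s: 30.98
tool_pos: [0.4488, 0.1794, 0.0304]
tcp_rot: [[0.048, 0.999, 0.003], [0.999, -0.048, 0.001], [0.001, 0.003, -1.0]]
force: [-3.8, -0.6, 14.1]
gripper_width: -0.0003
finger_force: 6.7
```

{"name": "arm_command", "arguments": {
  "increments": [
    {"dx": 0, "dy": 0, "dz": 0.02, "wx": 0, "wy": 0, "wz": 0},
    {"dx": 0, "dy": 0, "dz": 0, "wx": 0, "wy": 0, "wz": 0}
  ]
}}

```text
time_s: 31.22
tool_pos: [0.4488, 0.1794, 0.0301]
tcp_rot: [[0.048, 0.999, 0.003], [0.999, -0.048, 0.001], [0.001, 0.003, -1.0]]
force: [-9.6, -3.3, 31.3]
gripper_width: -0.0002
finger_force: 15.3
```

```bash
python3 - <<'E'
from lid import *
s=sense();print(s['time_s'],s['tool_pos'],s['force'])
I=[cams.grab_frame(n) for n in('wrist','scene','side')]
for n,i in zip('abc',I):cv2.imwrite(f'pics/r{n}.png',i)
cr=lambda im,c,h=60,w=80:cv2.resize(im[max(c[1]-h,0):c[1]+h,max(c[0]-w,0):c[0]+w],(400,300))
P=[.48,.2175,.03];q=proj('side',P)[0].astype(int);r=proj('scene',P)[0].astype(int)
cv2.imwrite('pics/v8.png',np.vstack([np.hstack([cv2.resize(I[0],(400,300)),cr(I[1],r)]),np.hstack([cr(I[2],q),np.zeros((300,400,3),np.uint8)])]))
E
```

```text
31.225 [0.44879415 0.17940831 0.03008364] [-9.62150539 -3.34258606 31.33968861]
```

View pics/v8.png

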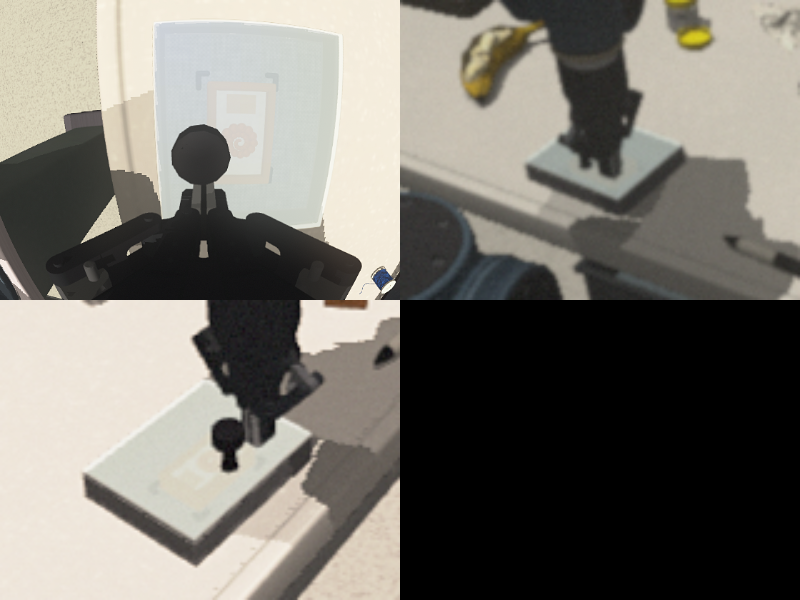

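The pictures show the lid lying flat on the rim with the mount visible beneath it. Contact came at z = 0.030, which is the shut height. That was my 11th picture, one over the limit of 10, so I view no more. I retreat straight up.

{"name": "arm_command", "arguments": {
  "increments": [
    {"dx": 0, "dy": 0, "dz": -0.2, "wx": 0, "wy": 0, "wz": 0},
    {"dx": 0, "dy": 0, "dz": -0.5, "wx": 0, "wy": 0, "wz": 0},
    {"dx": 0, "dy": 0, "dz": -0.7, "wx": 0, "wy": 0, "wz": 0},
    {"dx": 0, "dy": 0, "dz": -0.7, "wx": 0, "wy": 0, "wz": 0},
    {"dx": 0, "dy": 0, "dz": -0.7, "wx": 0, "wy": 0, "wz": 0},
    {"dx": 0, "dy": 0, "dz": 0, "wx": 0, "wy": 0, "wz": 0},
    {"dx": 0, "dy": 0, "dz": 0, "wx": 0, "wy": 0, "wz": 0}
  ]
}}

```text
time_s: 32.25
tool_pos: [0.4477, 0.1791, 0.1958]
tcp_rot: [[0.048, 0.999, 0.002], [0.999, -0.048, 0.0], [0.001, 0.002, -1.0]]
force: [1.4, -0.2, -0.1]
gripper_width: 0.0003
finger_force: 0.0
```

```bash
python3 - <<'E'
from lid import *
s=sense();print(s['time_s'],s['tool_pos'],s['force'])
# lid unchanged since pressed? compare side view at the case's left/near rim region
a=cams.grab_frame('side').astype(int);b=cv2.imread('pics/rc.png').astype(int)
print('left lid/rim region mean diff',np.abs(a-b)[310:370,155:205].mean().round(2))
print(order.finish_job())
E
```

```text
32.25 [0.44772561 0.17912577 0.19584314] [ 1.3768864  -0.22345092 -0.09373391]
left lid/rim region mean diff 9.34
the job is handed in; nothing more can be done
None
```

The mount is turned face up and flat in the nest, the lid is shut, and the job was handed in at 32 s. I viewed 11 pictures against the limit of 10. My last check, comparing side views from before and after the retreat, was inconclusive (mean difference 9.3), so the lid staying shut rests on the last picture and the contact at its shut height.

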